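# Stack the last copy on the leaning pile

### The arm

A 6-joint arm with a two-finger parallel gripper is mounted at the origin on the work surface. World frame = base frame: x ahead of the robot, y to its left, z up, the work surface at z = 0. Lengths are in m, angles in rad, forces in N, time in s.
With the tool pointing down it reaches from about 0.375 to 0.9 m from the base axis. Payload 3.1 kg.
Tool frame: the origin (TCP) lies at the very end of the fingers, on their centre line; the grasp point (between the pads) lies 19 mm behind it (manip.grasp_offset is the distance from the TCP to the grasp point, in m); y points along the fingers, z is the direction in which the jaws open and shut, and the axes are right-handed (so a half turn about y gives the same grasp; the last joint's range is limited). The gripper opens to 85 mm and grips with 20 to 120 N. Pads are 22 mm wide; open, the fingers measure 114 mm over their backs; the gripper's body (76 mm by 85 mm) begins 54 mm behind the grasp point. The pads swing forward as they close: fully open they stand 13 mm farther back than shut.
Start: joints at [1.002, 0.527, 1.433, -0, 1.181, -0.178], TCP at [0.238, 0.578, 0.231] pointing down, gripper open.
Joint ranges: [-3.08, 3.08], [-0.75, 2.2], [0.22, 2.44], [-1.43, 4.57], [0, 2.65], [-2.85, 2.85]. Speed limits (rad/s): [2.79, 2.79, 3.14, 3.14, 3.14, 3.14].

### API

Orientations are given as a unit quaternion [x, y, z, w].
In Python, from station import manip gives the robot as it stands.
- The arm moves only by the tool apply_moves, never from a script. Its argument "motion" is a list of rows, each a list of 5 numbers: the finger opening in mm, from 0 to 85.4, then the shift along the tool's x, y, z in units of 30 mm (1.0 is 30 mm), then the turn about the tool's y in units of 10 degrees (1.0 is 10 degrees). In form: [[fingers, x, y, z, twist], ...]. A call has 1 to 12 rows; each row is the pose to reach, as a shift and turn from the pose commanded when the call began, along the tool's axes at that moment; what a row does not reach only later rows make up. A row lasts 1/8 s, in which the tool goes at most 62.5 mm and 10.7 degrees, less where a joint would pass 70% of its speed; a pose out of reach is approached as far as the arm can. A call with a gripper value outside its range is refused whole. The fingers move at their own pace and stop on an object; "squeeze" is the grip in N (left out, the last holds). Time passes only in rows, so rows that repeat a pose let the fingers close. It gives the time, the measured TCP pose, the force and the opening at its end, in the units of the state.
- manip.sense(): the state, without advancing time (a new reading comes with each control period).
- manip.snapshot(name): name is "side" or "top" or "wrist"; returns the picture (420x560x3 uint8, red, green, blue); there is no depth.
- manip.get_calibration(name): a dict with "intrinsics" (3x3 intrinsics, pixels), "extrinsics" (4x4, takes a point from camera to world coordinates). Camera axes: x right, y up, looking along -z (the intrinsics and any distortion apply to the point x, -y, -z); pixel columns grow to the right and rows downward; lengths in m; the calibration is good to about 2 mm. The wrist camera is an equidistant fisheye: a pixel r from the principal point sees the ray r / f radians off the axis. A picture is of the moment at which its call begins: read the wrist's pose just before it. get_calibration takes no time and is no camera call; for the wrist camera it gives the pose at the moment of the call.
- manip.sign_off(): hands the job in, once; it reports no verdict.
The state is a dict: "t": time; "q": joint angles; "qd": joint speeds; "tau": joint torques, N m; "tcp_pos": TCP position; "tool_rot": TCP orientation; "force": force on the tool from outside, world axes, zero at the start; "ft_torque": the same for the moment, N m; "finger_gap": opening from 0.0 (shut) to 1.0 (fully open).
Only numpy, scipy, OpenCV 4.12 (cv2) and the standard library are available. Lean on these libraries where they do the work, as an engineer would, in place of code of your own. Each camera call takes 0.05 s, during which the arm holds its last target.

### The job

One sloping display stand has a single copy of the blue landscape hardback left on it, lying flat against the face where nothing can get behind it; the other stand holds a leaning pile of three. Slide the single copy sideways along its ledge until it sticks out past the side of the stand, pinch it there and lift it off, then set it gently on the front of the pile of three and square it up with the book below: same way up, front cover outwards, foot on the ledge, ends flush to within 10 mm. Do not let it fall on the table, and leave the pile, the tape roll, the stapler and the carton where they are.

Things in the scene. Friction and masses are not known exactly. Their poses are not given: they have to be found in the camera images.
- copy: The single blue landscape hardback, rigid, 160 mm wide (its y), 115 mm high (its x), 12 mm thick (its z), about 180 g, spine at the -y end. Origin: middle of the back cover, which lies against the stand. z points out of the front cover, x down the slope to its foot, y along the width. Slid so far that its middle passes the face's side edge, it tips off.
- stand_single: White fixed sheet-steel stand that holds only the copy; its sloping face looks to its own +x. Origin: on the table under the fold line (30 mm up, along y) where face and ledge meet. The face is 190 mm wide (y -95 to +95), 4 mm thick, with free side edges: beside them is room for a finger. Rear leg (110 mm wide) and base plate (150 mm) are narrower.
- single_fold (a point): Middle of stand_single's fold line. From it the face rises 121 mm at 60 degrees from horizontal, along (-0.5, 0, 0.866) in the stand's frame; its outward normal is (0.866, 0, 0.5). A book on the ledge ends 6 mm below the face's top, so it can be pinched front to back only where it sticks out sideways.
- single_lip (a point): Middle of the outer end of stand_single's ledge, 59 mm from the fold line along the face's normal. The ledge is 190 mm wide and square to the face; a lip at this end stands 9 mm up-slope. All surfaces are smooth (friction about 0.6); a book slides along the ledge with about 2 N.
- stand_pile: The other stand, the same in size, shape and axes as stand_single, holding a leaning pile of three books. Origin: on the table under the middle of its fold line, which is 30 mm up.
- pile_fold (a point): Middle of stand_pile's fold line, where its face and ledge meet (see single_fold).
- pile_1: Rear book of the pile, the same book and axes as copy (origin: middle of its back cover), its back cover against the face of stand_pile. Loose.
- pile_2: Middle book of the pile, same book and axes; its back cover is 12 mm out from the face of stand_pile. Loose.
- pile_3: Front book of the pile, same book and axes; its back cover is 24 mm, its front cover 36 mm, out from the face of stand_pile. The copy goes on its front cover. Loose.
- tape_roll: Bystander: roll of brown parcel tape lying flat, outer diameter 108 mm, 48 mm high. Origin: middle of its underside.
- stapler: Bystander: red and black stapler, 150 mm long (its x axis), 36 mm wide, 59 mm high. Origin: middle of its underside.
- carton: Bystander: closed cardboard carton, 120 mm (x) by 180 mm (y), 80 mm high. Origin: middle of its underside.
Mind the look-alikes: they are no part of the job. Leave any orange or purple look-alike of the copy alone.

How it is judged:
On the way, in this order (a step that is already met when the one before it is completed fails the run):
1. the copy, still resting on its ledge and against the face (within 6 mm), sticks out at least 25 mm past either side edge of its stand's face ((y of copy in the frame of stand_single above 0.04 m or y of copy in the frame of stand_single below -0.04 m) and x of copy in the frame of stand_single between -0.03475 and -0.02275 m and z of copy in the frame of stand_single between 0.0738 and 0.0858 m), for 0.2 s.
2. the copy is lifted off, at least 25 mm above where it rested (z of copy in the frame of stand_single above 0.1048 m), for 0.1 s.
At the end, for the whole second after the job is handed in: The copy rests still on pile_3's front cover, foot on the ledge, top edge up, front outwards: within 10 mm along the width, 8 mm along the slope, flat (4 mm) and square (4 degrees) to pile_3. Pile books are within 15 mm, tape roll, stapler and carton within 30 mm, of where they started (x of copy in the frame of pile_3 between -0.008 and 0.008 m and y of copy in the frame of pile_3 between -0.01 and 0.01 m and z of copy in the frame of pile_3 between 0.008 and 0.016 m and angle between the z axis of copy and the z axis of pile_3, either way round below 0.07 rad and angle between the x axis of copy and the x axis of pile_3, either way round below 0.07 rad and z of copy in the frame of stand_pile between 0.0898 and 0.1058 m and angle between copy's own x axis and vertical above 1.57 rad and linear speed of copy below 0.02 m/s and angular speed of copy below 0.2 rad/s and distance of each of pile_1, pile_2, pile_3 from where it was at the start of the episode below 0.015 m and distance of each of tape_roll, stapler, carton from where it was at the start of the episode below 0.03 m); the robot touches nothing.
It fails at once if the copy falls to the table (its middle lower than 45 mm above it) (height (world z) of copy below 0.045 m).
It fails at once if the copy is dropped or rammed (over 60 N) onto the pile or its stand (contact force between copy and pile_3 above 60 N or contact force between copy and stand_pile above 60 N).
It fails at once if a bystander is knocked (moved over 30 mm) (distance of any of tape_roll, stapler, carton from where it was at the start of the episode above 0.03 m).
It also fails if it takes over 70 s, if anything falls off the work surface, if the arm or the gripper's body presses on something with over 40 N, if the wrist force passes 120 N, or if a joint passes its speed limit or range.

## Working session

There is one attempt and no reset: what is moved stays moved. The work goes in short steps, Python scripts to look and compute and a tool call to move; the robot and the scene stay as the last step left them, time stands still between calls to the robot, and variables do not carry over. Pictures are saved under pics/ and viewed, and the job is handed in when it is done.

Besides the shell and the picture viewer there is one more tool, called as name([rows], argument=value, ...), one row to a line, values as JSON. apply_moves: Moves the arm, as the interface text tells. Its arguments: {"type":"object","properties":{"motion":{"type":"array"},"squeeze":{"type":"number"}},"required":["motion"]}

```bash
ls -la; mkdir -p pics
python3 - <<'E'
from station import manip
import cv2, numpy as np
np.set_printoptions(precision=4,suppress=True)
print(manip.sense(), manip.grasp_offset)
for n in ["side","top","wrist"]:
    c=manip.get_calibration(n); print(n,c)
    im=manip.snapshot(n); cv2.imwrite(f"pics/{n}0.png",im[:,:,::-1])
E
```

```text
total 12
drwxr-xr-x  3 agent agent 4096 Dec  6 22:18 .
drwxr-xr-x 23 root  root  4096 Dec  6 22:18 ..
drwxr-xr-x  2 agent agent 4096 Dec  6 22:18 pics
{'t': 0.0, 'q': array([ 1.0015,  0.5285,  1.4339, -0.    ,  1.1814, -0.1785]), 'qd': array([-0.0001,  0.0006,  0.0001,  0.0003, -0.0016,  0.0006]), 'tau': array([  0.0011, -44.2341, -17.8027,  -0.0002,   0.0084,  -0.    ]), 'tcp_pos': array([0.2377, 0.5773, 0.2303]), 'tool_rot': array([ 0.6944, -0.1376,  0.137 , -0.6929]), 'force': array([ 0.2911,  0.3505, -0.5464]), 'ft_torque': array([-0.0832, -0.0503, -0.0218]), 'finger_gap': 1.0004697075953013} 0.0187
side {'intrinsics': array([[525.6424,   0.    , 280.4177],
       [  0.    , 525.6424, 214.4537],
       [  0.    ,   0.    ,   1.    ]]), 'extrinsics': array([[ 0.777 ,  0.3717, -0.508 , -0.1435],
       [-0.6294,  0.463 , -0.6241, -0.8904],
       [ 0.0033,  0.8047,  0.5937,  0.8945],
       [ 0.    ,  0.    ,  0.    ,  1.    ]])}
top {'intrinsics': array([[402.1073,   0.    , 282.2527],
       [  0.    , 402.1073, 211.7254],
       [  0.    ,   0.    ,   1.    ]]), 'extrinsics': array([[-0.0203,  0.9933, -0.1141,  0.4404],
       [-0.9997, -0.022 , -0.0138, -0.0539],
       [-0.0163,  0.1137,  0.9934,  0.9496],
       [ 0.    ,  0.    ,  0.    ,  1.    ]])}
wrist {'intrinsics': array([[325.1923,   0.    , 282.9141],
       [  0.    , 325.1923, 214.0926],
       [  0.    ,   0.    ,   1.    ]]), 'extrinsics': array([[ 0.3807, -0.8812, -0.2802,  0.1653],
       [ 0.9247,  0.362 ,  0.1179,  0.6059],
       [-0.0025, -0.304 ,  0.9527,  0.374 ],
       [ 0.    ,  0.    ,  0.    ,  1.    ]])}
```

View pics/side0.png

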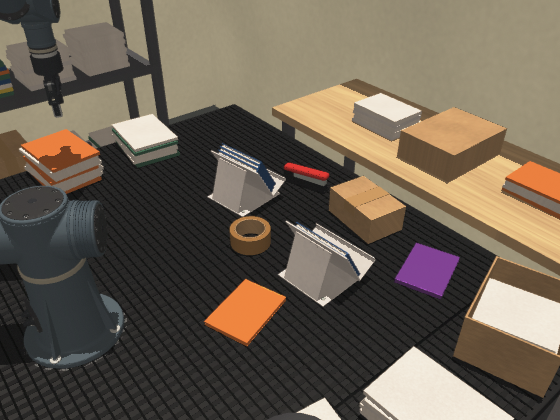

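View pics/top0.png

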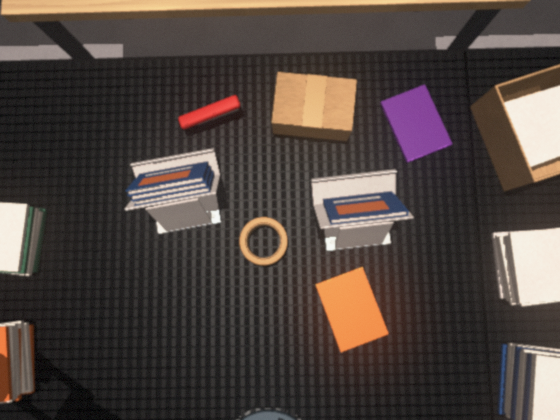

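View pics/wrist0.png

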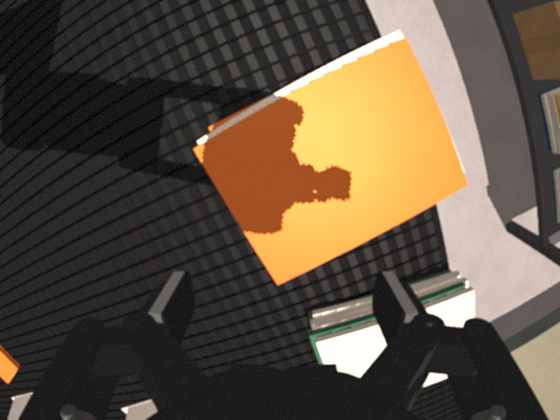

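The top view shows two white stands, both facing away from the robot. The left one at about (175,190) holds several blue books and the right one at about (360,210) holds one blue book. The orange book (352,310), orange books on the left edge and the purple book (416,123) are look-alikes. I'll enlarge both stands to confirm.

Run:
```python
import cv2, numpy as np
t=cv2.imread("pics/top0.png")
a=cv2.resize(t[140:260,115:235],None,fx=6,fy=6,interpolation=cv2.INTER_CUBIC)[:600]
b=cv2.resize(t[160:260,300:420],None,fx=6,fy=6,interpolation=cv2.INTER_CUBIC)
cv2.imwrite("pics/cropP.png",cv2.resize(t[140:240,115:235],None,fx=6,fy=6,interpolation=cv2.INTER_CUBIC));cv2.imwrite("pics/cropS.png",b)
```

```text
(no output)
```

View pics/cropS.png

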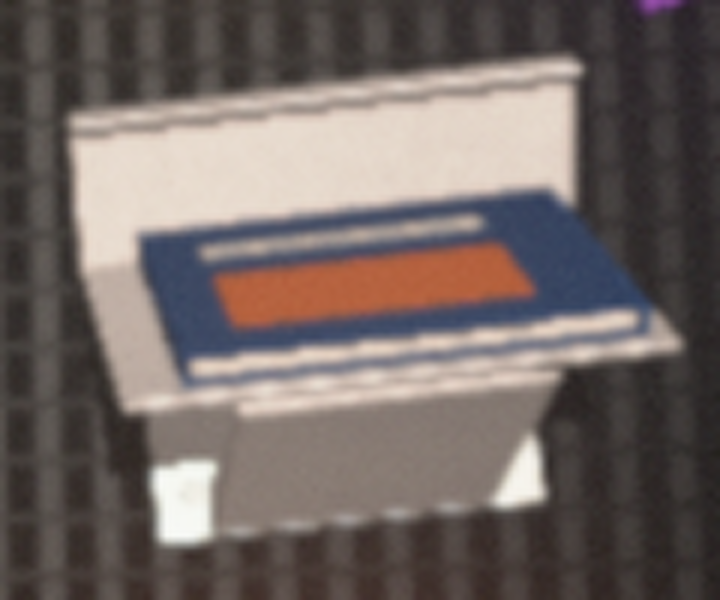

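View pics/cropP.png

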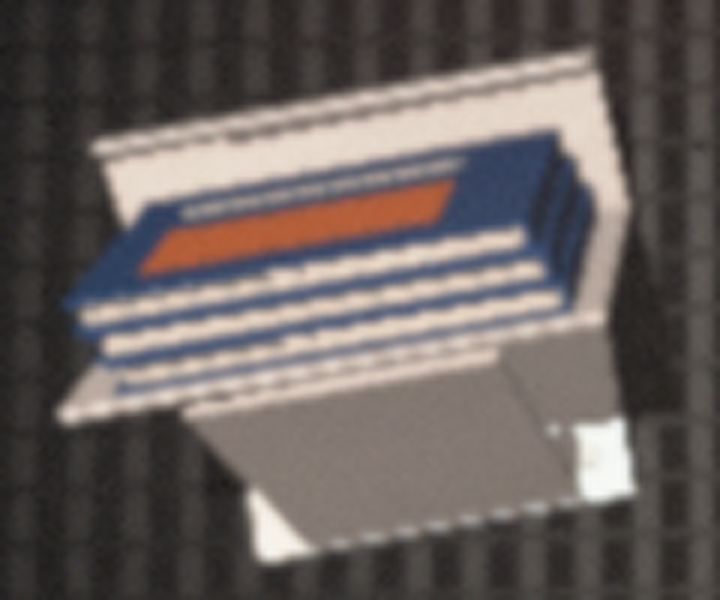

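Confirmed: the right stand holds exactly one blue book with an orange label, and the left holds three. Next I'll estimate poses from the top view, using the face's top edge (z = 0.135) and the lip's top edge (z = 0.067).

```bash
cat > h.py <<'E'
from station import manip
import numpy as np, cv2
from scipy.spatial.transform import Rotation as R
np.set_printoptions(precision=4,suppress=True)
def ray(cal,uv):
    K=cal["intrinsics"];T=cal["extrinsics"]
    d=np.linalg.inv(K)@[uv[0],uv[1],1.]; d=np.array([d[0],-d[1],-d[2]])
    return T[:3,3],T[:3,:3]@(d/np.linalg.norm(d))
def wray(cal,uv):
    K=cal["intrinsics"];T=cal["extrinsics"]
    a=(uv[0]-K[0,2])/K[0,0]; b=(uv[1]-K[1,2])/K[1,1]; r=np.hypot(a,b)
    s=np.sin(r)/r if r>1e-9 else 1
    d=np.array([a*s,-b*s,-np.cos(r)])
    return T[:3,3],T[:3,:3]@d
def onz(rr,z):
    o,d=rr; return o+d*(z-o[2])/d[2]
def proj(cal,p):
    K=cal["intrinsics"];T=cal["extrinsics"]
    c=T[:3,:3].T@(np.asarray(p)-T[:3,3]); x,y,z=c[0],-c[1],-c[2]
    return np.array([K[0,0]*x/z+K[0,2],K[1,1]*y/z+K[1,2]])
def wproj(cal,p):
    K=cal["intrinsics"];T=cal["extrinsics"]
    c=T[:3,:3].T@(np.asarray(p)-T[:3,3]); x,y,z=c[0],-c[1],-c[2]
    th=np.arctan2(np.hypot(x,y),z); n=np.hypot(x,y)
    return np.array([K[0,0]*th*x/n+K[0,2],K[1,1]*th*y/n+K[1,2]])
E
python3 - <<'E'
from h import *
c=manip.get_calibration("top")
def cr(x,y,ox,oy): return (ox+x/6-.42, oy+y/6-.42)
for nm,ox,oy,tl,tr,ll,lr in [("single",300,160,(128,410),(682,348),(70,118),(582,65)),("pile",115,140,(62,415),(605,318),(95,148),(592,55))]:
    P=[onz(ray(c,cr(*p,ox,oy)),z) for p,z in ((tl,.135),(tr,.135),(ll,.067),(lr,.067))]
    for p in P: print(nm,p)
    for a,b in ((0,1),(2,3)):
        d=P[a]-P[b]; print(np.linalg.norm(d),"yaw",np.degrees(np.arctan2(-d[0],d[1])),"mid",(P[a]+P[b])/2)
s=manip.sense(); print(R.from_quat(s["tool_rot"]).as_matrix())
E
```

```text
single [ 0.4991 -0.1202  0.135 ]
single [ 0.5161 -0.3076  0.135 ]
single [ 0.6131 -0.1077  0.067 ]
single [ 0.6286 -0.2979  0.067 ]
0.1881001342552477 yaw 5.166566286668476 mid [ 0.5076 -0.2139  0.135 ]
0.19084941995901214 yaw 4.658371490341462 mid [ 0.6208 -0.2028  0.067 ]
pile [0.5472 0.2805 0.135 ]
pile [0.5766 0.0941 0.135 ]
pile [0.657  0.2984 0.067 ]
pile [0.6882 0.1112 0.067 ]
0.18873766867496297 yaw 8.941686244788787 mid [0.5619 0.1873 0.135 ]
0.1898159441671409 yaw 9.451728467988994 mid [0.6726 0.2048 0.067 ]
[[ 0.9246 -0.0009  0.3809]
 [-0.3809 -0.0014  0.9246]
 [-0.0003 -1.     -0.0016]]
```

```bash
cat >> h.py <<'E'
def st(x,y,deg):
    a=np.radians(deg); T=np.eye(4); T[:2,:2]=[[np.cos(a),-np.sin(a)],[np.sin(a),np.cos(a)]]; T[:3,3]=[x,y,0]; return T
def loc(T,p): return np.linalg.inv(T[:3,:3])@(np.asarray(p)-T[:3,3])
def wor(T,p): return T[:3,:3]@np.asarray(p)+T[:3,3]
def bk(s,n,y): # point on stand: s up slope, n out, y
    return np.array([-.5*s+.866*n,y,.03+.866*s+.5*n])
TS=st(.571,-.208,4.9); TP=st(.624,.197,9.2)
def toplane(T,rr,n): # intersect with plane n metres out from face; gives (s,y)
    o=loc(T,rr[0]); d=np.linalg.inv(T[:3,:3])@rr[1]
    N=np.array([.866,0,.5]); f=np.array([0,0,.03])
    p=o+d*((n-N@(o-f))/(N@d)); q=p-f
    return np.array([q@[-.5,0,.866],p[1]])
E
python3 - <<'E'
from h import *
c=manip.get_calibration("top")
def cr(x,y,ox,oy): return (ox+x/6-.42, oy+y/6-.42)
for nm,T,ox,oy,n,pts in [("S",TS,300,160,.012,[(190,355),(640,310),(140,235),(552,190)]),("P3",TP,115,140,.036,[(68,303),(527,233),(150,208),(555,133)])]:
    for p in pts: print(nm,p,toplane(T,ray(c,cr(*p,ox,oy)),n))
E
```

```text
S (190, 355) [0.1167 0.0708]
S (640, 310) [ 0.1193 -0.081 ]
S (140, 235) [0.0053 0.0731]
S (552, 190) [ 0.0046 -0.0845]
P3 (68, 303) [0.1185 0.0815]
P3 (527, 233) [ 0.1345 -0.0776]
P3 (150, 208) [0.0141 0.0799]
P3 (555, 133) [ 0.0127 -0.0752]
```

The copy sits on the right stand at about y = -6 mm, and pile_3 is at about +2 mm. The tool always points straight down, so the plan is:

1. Slide the copy towards -y.
2. Pinch the overhanging end and lift it upright.
3. Lean it on the pile with the end offset, then push it flush.

First I'll move over the single stand for a close wrist view.

apply_moves([
  [85,1.8,-0.5,-1.9,1],
  [85,3.6,-1,-3.8,2],
  [85,5.4,-1.5,-5.8,3],
  [85,7.2,-1.7,-7.7,4],
  [85,9,-1.7,-9.6,5],
  [85,10.8,-1.7,-11.5,6],
  [85,12.5,-1.7,-13.4,6.27],
  [85,14.3,-1.7,-15.3,6.27],
  [85,16,-1.7,-17.2,6.27],
  [85,17.8,-1.7,-19.1,6.27],
  [85,19.6,-1.7,-21,6.27],
  [85,21.5,-1.7,-23.1,6.27],
])

```text
t: 1.65
tcp_pos: [0.5009, -0.1225, 0.2818]
tool_rot: [-0.521, 0.478, -0.478, 0.521]
force: [0.1, -0.3, -0.2]
finger_gap: 0.994
```

apply_moves([
  [85,0,0,0,0],
  [85,0,0,0,0],
  [85,0,0,0,0],
])

```text
t: 2.02
tcp_pos: [0.4998, -0.119, 0.2817]
tool_rot: [0.521, -0.478, 0.477, -0.521]
force: [0.4, -0.1, -0.1]
finger_gap: 0.995
```

Run:
```python
from h import *
import pickle
s=manip.sense(); c=manip.get_calibration("wrist"); im=manip.snapshot("wrist")
pickle.dump((s,c,im),open("w1.pkl","wb")); cv2.imwrite("pics/w1.png",im[:,:,::-1])
print(s["t"],s["tcp_pos"],R.from_quat(s["tool_rot"]).as_matrix(),s["q"])
```

```text
2.025 [ 0.4998 -0.119   0.2817] [[ 0.0872 -0.0012  0.9962]
 [-0.9962  0.0008  0.0872]
 [-0.0009 -1.     -0.0011]] [-0.4516  0.3167  1.6443  0.0003  1.1819 -0.539 ]
```

View pics/w1.png

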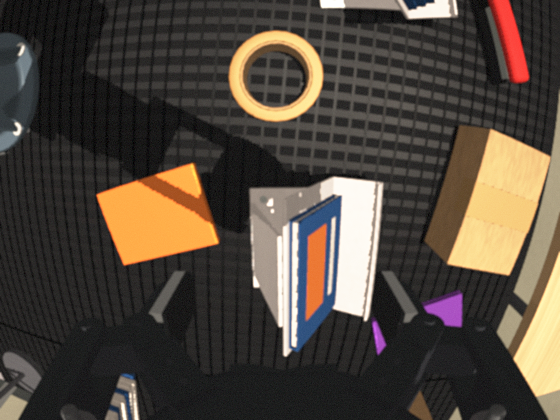

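The wrist view shows the copy clearly at (315,270), but partly near the fingers. I'll shift towards -y so the stand lies directly under the camera.

apply_moves([
  [85,2,0,0.6,0],
  [85,4,0,1.2,0],
  [85,6,0,1.8,0],
  [85,6.5,0,1.8,0],
  [85,6.5,0,1.8,0],
  [85,6.5,0,1.8,0],
])

```text
t: 2.82
tcp_pos: [0.5706, -0.3078, 0.2819]
tool_rot: [-0.521, 0.478, -0.477, 0.522]
force: [0.5, 0.2, 0.1]
finger_gap: 0.993
```

Run:
```python
from h import *
import pickle
s=manip.sense(); c=manip.get_calibration("wrist"); im=manip.snapshot("wrist")
pickle.dump((s,c,im),open("w2.pkl","wb")); 
print(s["t"],s["tcp_pos"])
def S(p): return tuple(int(v) for v in np.round(wproj(c,wor(TS,p))))
o=im[:,:,::-1].copy()
for y in (-.095,.095):
    for p in (bk(.121,0,y),bk(.0,0,y),bk(0.009,.059,y)): cv2.circle(o,S(p),2,(0,255,0),1); print(S(p))
cv2.imwrite("pics/w2.png",o)
cv2.imwrite("pics/w2c.png",cv2.resize(im[80:300,180:420,::-1],None,fx=2.7,fy=2.7,interpolation=cv2.INTER_CUBIC))
```

```text
2.825 [ 0.5706 -0.3078  0.2819]
(228, 193)
(291, 172)
(333, 179)
(227, -9)
(292, 20)
(335, 12)
```

View pics/w2.png

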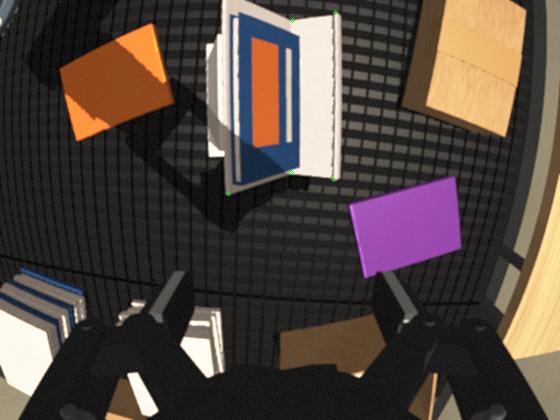

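View pics/w2c.png

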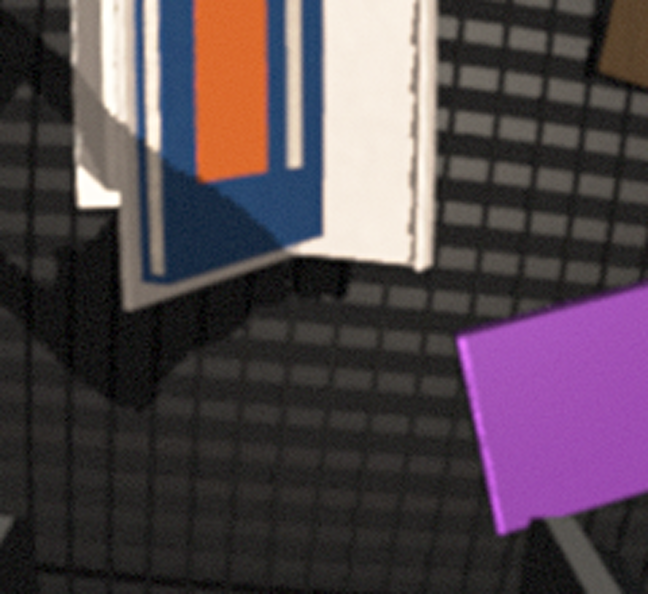

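Run:
```python
from h import *
import pickle
s,c,im=pickle.load(open("w2.pkl","rb"))
f=lambda x,y:(180+x/2.7-.3,80+y/2.7-.3)
for p in ((322,237),(165,283),(146,280)): print(toplane(TS,wray(c,f(*p)),.012),toplane(TS,wray(c,f(*p)),.0))
print(loc(TS,onz(wray(c,f(125,312)),.135)), loc(TS,onz(wray(c,f(430,270)),.067)))
print(toplane(TS,wray(c,(234,14)),.012),toplane(TS,wray(c,(298,35)),.012))
# pusher target
for s_ in (.045,.05,.055): print(s_, bk(s_,0,0), bk(s_,.012,0))
```

```text
[ 0.002  -0.0874] [-0.0213 -0.0918]
[ 0.1171 -0.0865] [ 0.1016 -0.0908]
[ 0.1273 -0.0835] [ 0.1124 -0.0876]
[-0.0628 -0.0972  0.135 ] [ 0.0537 -0.096   0.067 ]
[0.125  0.0676] [0.0065 0.0722]
0.045 [-0.0225  0.      0.069 ] [-0.0121  0.      0.075 ]
0.05 [-0.025   0.      0.0733] [-0.0146  0.      0.0793]
0.055 [-0.0275  0.      0.0776] [-0.0171  0.      0.0836]
```

```bash
cat >> h.py <<'E'
def units(T,p,s=None):
    s=s or manip.sense(); M=R.from_quat(s["tool_rot"]).as_matrix()
    d=M.T@(wor(T,p)-s["tcp_pos"])/.03
    yaw=np.degrees(np.arctan2(M[1,2],M[0,2])); ty=np.degrees(np.arctan2(T[1,0],T[0,0]))
    return d, (yaw-ty)/10
TS=st(.571+.0001,-.208-.0015,4.9)
E
python3 - <<'E'
from h import *
for p in ((-.005,.108,.28),(-.005,.108,.073)): print(units(TS,p))
E
```

```text
(array([-6.863 ,  0.0794,  0.1413]), np.float64(0.01212942121830709))
(array([-6.8552,  6.9794,  0.1453]), np.float64(0.01212942121830709))
```

apply_moves([
  [0,-2,0,0.14,0],
  [0,-4,0,0.14,0],
  [0,-6,0,0.14,0],
  [0,-6.86,0,0.14,0],
  [0,-6.86,1.5,0.14,0],
  [0,-6.86,3,0.14,0],
  [0,-6.86,4.5,0.14,0],
  [0,-6.86,5.2,0.14,0],
  [0,-6.86,5.2,0.14,0],
  [0,-6.86,5.2,0.14,0],
])

```text
t: 4.12
tcp_pos: [0.5582, -0.1043, 0.1273]
tool_rot: [-0.521, 0.477, -0.479, 0.521]
force: [0.7, 0.3, -0.2]
finger_gap: 0.0
```

Run:
```python
from h import *
s=manip.sense(); print(s["tcp_pos"],loc(TS,s["tcp_pos"]),s["finger_gap"],s["t"],s["force"])
im=manip.snapshot("wrist");cv2.imwrite("pics/w3.png",im[:,:,::-1])
im=manip.snapshot("top");cv2.imwrite("pics/t3.png",cv2.resize(im[150:270,300:440,::-1],None,fx=5,fy=5,interpolation=cv2.INTER_CUBIC))
print(units(TS,(-.005,.1,.073)))
```

```text
[ 0.5582 -0.1043  0.1273] [-0.0038  0.1059  0.1273] 0.0003529109678229669 4.125 [ 0.6902  0.2835 -0.1582]
(array([ 0.1789,  1.8204, -0.0553]), np.float64(0.0043261714797591996))
```

View pics/w3.png

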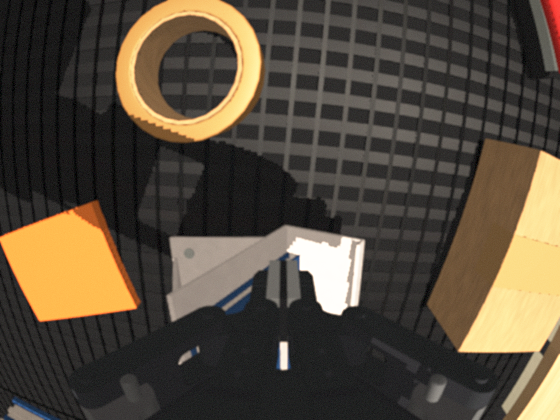

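View pics/t3.png

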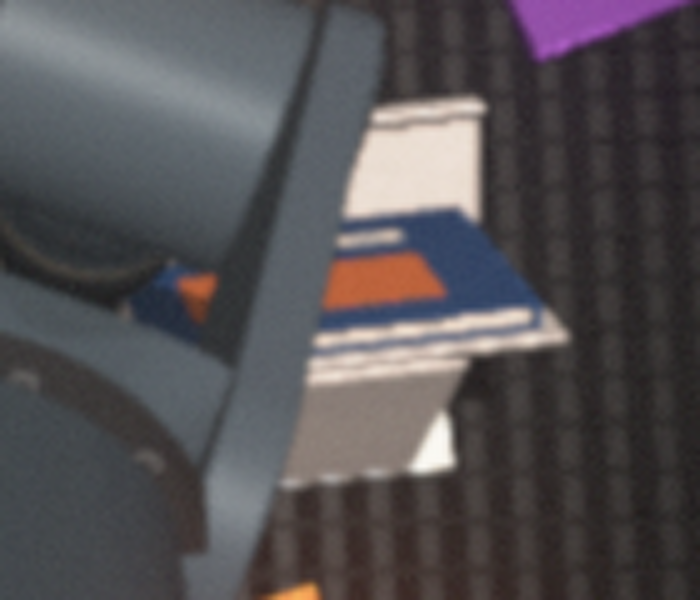

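The fingertips are in front of the face beside the +y end, and the copy is unmoved. I'll go down and push towards -y (tool +x).

apply_moves([
  [0,0,0.6,-0.04,0],
  [0,0,1.2,-0.04,0],
  [0,0,1.8,-0.04,0],
  [0,0,1.8,-0.04,0],
  [0,0.3,1.8,-0.04,0],
  [0,0.6,1.8,-0.04,0],
  [0,0.8,1.8,-0.04,0],
  [0,1,1.8,-0.04,0],
  [0,1.2,1.8,-0.04,0],
  [0,1.4,1.8,-0.04,0],
  [0,1.6,1.8,-0.04,0],
  [0,1.8,1.8,-0.04,0],
])

```text
t: 5.72
tcp_pos: [0.5609, -0.159, 0.0718]
tool_rot: [0.521, -0.478, 0.478, -0.521]
force: [-0.5, 1.9, 1.3]
finger_gap: 0.001
```

Run:
```python
from h import *
s=manip.sense(); print(s["tcp_pos"],loc(TS,s["tcp_pos"]),s["t"],s["force"])
im=manip.snapshot("top");cv2.imwrite("pics/t4.png",cv2.resize(im[150:270,300:440,::-1],None,fx=5,fy=5,interpolation=cv2.INTER_CUBIC))
im=manip.snapshot("side");cv2.imwrite("pics/s4.png",cv2.resize(im[180:320,260:400,::-1],None,fx=4,fy=4,interpolation=cv2.INTER_CUBIC))
```

```text
[ 0.5609 -0.159   0.0718] [-0.0058  0.0512  0.0718] 5.725 [-0.4722  1.8554  1.2623]
```

View pics/t4.png

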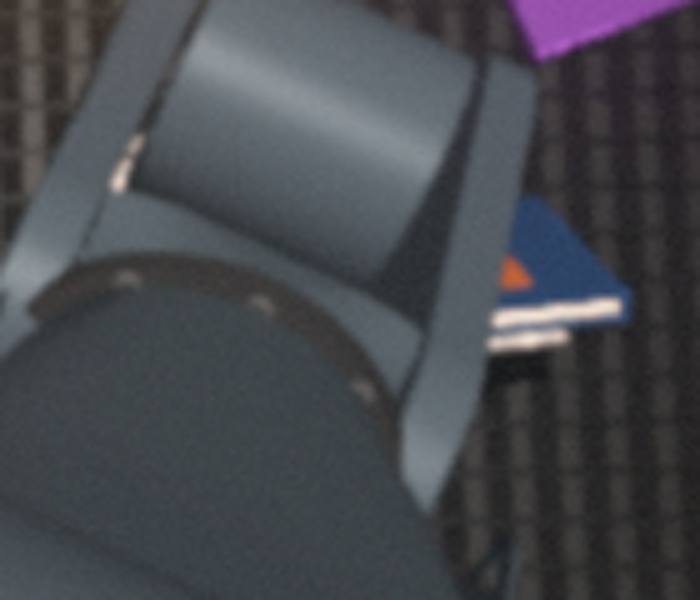

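View pics/s4.png

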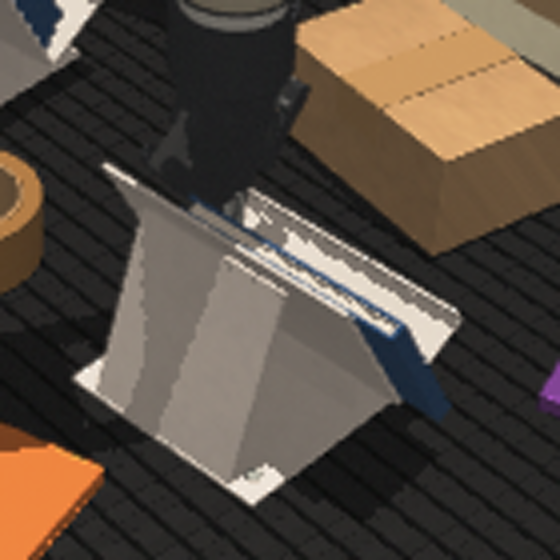

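The copy slid cleanly with a 1.9 N push and sticks out about 24 mm. I'll push 28 mm more.

apply_moves([
  [0,0.2,0,0,0],
  [0,0.4,0,0,0],
  [0,0.6,0,0,0],
  [0,0.8,0,0,0],
  [0,0.92,0,0,0],
  [0,0.92,0,0,0],
  [0,0.92,0,0,0],
])

```text
t: 6.7
tcp_pos: [0.5638, -0.1868, 0.0719]
tool_rot: [0.521, -0.477, 0.479, -0.521]
force: [0.4, 0.0, 0.4]
finger_gap: 0.001
```

Run:
```python
from h import *
s=manip.sense(); print(s["tcp_pos"],loc(TS,s["tcp_pos"]),s["t"],s["force"])
c=manip.get_calibration("top")
im=manip.snapshot("top");cv2.imwrite("pics/t5.png",cv2.resize(im[150:270,300:440,::-1],None,fx=5,fy=5,interpolation=cv2.INTER_CUBIC))
b=(im[:,:,2].astype(int)-im[:,:,0]>40)[150:270,380:450]; ys,xs=np.nonzero(b); i=np.argmax(xs); print(xs[i]+380,ys[i]+150)
print(toplane(TS,ray(c,(xs[i]+380.5,ys[i]+150)),.012))
```

```text
[ 0.5638 -0.1868  0.0719] [-0.0053  0.0233  0.0719] 6.7 [0.4038 0.0178 0.4335]
438 206
[ 0.1108 -0.1482]
```

View pics/t5.png

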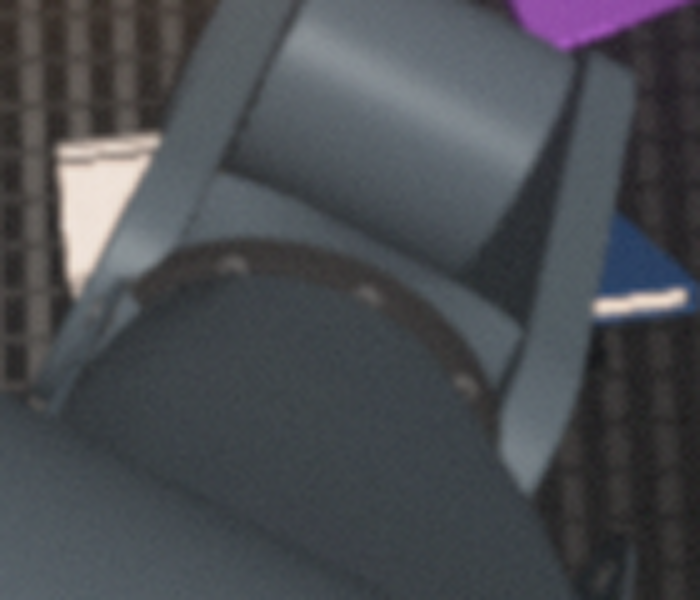

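The copy's -y end is at y of about -0.148, so the copy centre is at about -0.068 and it overhangs about 52 mm. Now I'll back off, rise, go round and come down beyond the overhanging end.

Run:
```python
from h import *
for p in ((-.005,.04,.072),(-.003,.04,.25),(-.035,-.2,.25),(-.035,-.2,.083),(-.035,-.112,.083)): print(p,units(TS,p))
```

```text
(-0.005, 0.04, 0.072) (array([-0.5562, -0.0021,  0.0114]), np.float64(0.0036863615109750114))
(-0.003, 0.04, 0.25) (array([-0.5491, -5.9354,  0.0825]), np.float64(0.0036863615109750114))
(-0.035, -0.2, 0.25) (array([ 7.4502, -5.9267, -0.9894]), np.float64(0.0036863615109750114))
(-0.035, -0.2, 0.083) (array([ 7.4436, -0.3601, -0.9934]), np.float64(0.0036863615109750114))
(-0.035, -0.112, 0.083) (array([ 4.5103, -0.3635, -0.9916]), np.float64(0.0036863615109750114))
```

apply_moves([
  [0,-0.5,0,0,0],
  [0,-0.5,-2,0,0],
  [0,-0.5,-4,0,0],
  [0,-0.5,-5.6,0,0],
  [0,0,-5.9,0,0],
  [70,2,-5.9,-0.3,0],
  [70,4,-5.9,-0.6,0],
  [70,6,-5.9,-1,0],
  [70,7.45,-5.9,-1,0],
  [70,7.45,-5,-1,0],
  [70,7.45,-3.5,-1,0],
  [70,7.45,-2.5,-1,0],
])

```text
t: 8.25
tcp_pos: [0.5509, -0.41, 0.1428]
tool_rot: [-0.521, 0.48, -0.476, 0.521]
force: [-0.3, 0.3, -0.9]
finger_gap: 0.819
```

Run:
```python
from h import *
s=manip.sense(); print(s["tcp_pos"],loc(TS,s["tcp_pos"]),s["t"],s["force"],s["finger_gap"])
for p in ((-.035,-.2,.083),(-.035,-.112,.083)): print(p,units(TS,p))
im=manip.snapshot("wrist");cv2.imwrite("pics/w6.png",im[:,:,::-1])
```

```text
[ 0.5509 -0.41    0.1428] [-0.0373 -0.198   0.1428] 8.25 [-0.3403  0.2718 -0.918 ] 0.8194314947697433
(-0.035, -0.2, 0.083) (array([0.0743, 1.9922, 0.0832]), np.float64(-0.0010475440046449514))
(-0.035, -0.112, 0.083) (array([-2.859 ,  2.0054,  0.0827]), np.float64(-0.0010475440046449514))
```

View pics/w6.png

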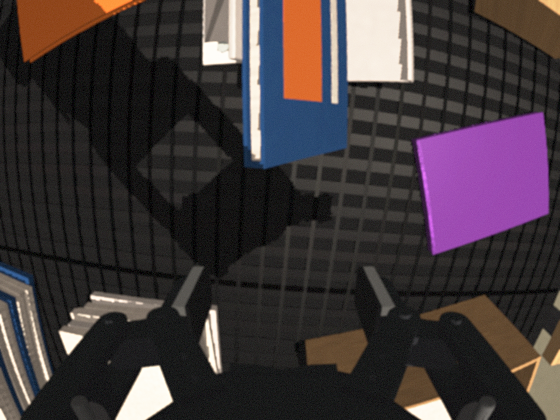

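The copy overhangs cleanly at (250-345, ~160), with the jaws on either side of it. I'll go down, then in sideways.

apply_moves([
  [70,0.05,1,0.08,0],
  [70,0.05,2,0.08,0],
  [70,0.05,2,0.08,0],
  [70,-0.7,2,0.08,0],
  [70,-1.4,2,0.08,0],
  [70,-2.1,2,0.08,0],
  [70,-2.6,2,0.08,0],
  [70,-2.85,2,0.08,0],
  [70,-2.85,2,0.08,0],
])

```text
t: 9.43
tcp_pos: [0.5479, -0.3258, 0.0872]
tool_rot: [0.521, -0.478, 0.478, -0.521]
force: [0.4, -0.0, 0.5]
finger_gap: 0.819
```

Run:
```python
from h import *
s=manip.sense(); print(s["tcp_pos"],loc(TS,s["tcp_pos"]),s["t"],s["force"],s["finger_gap"])
im=manip.snapshot("wrist");cv2.imwrite("pics/w7.png",im[:,:,::-1])
im=manip.snapshot("side");cv2.imwrite("pics/s7.png",cv2.resize(im[160:340,250:450,::-1],None,fx=3.3,fy=3.3,interpolation=cv2.INTER_CUBIC))
```

```text
[ 0.5479 -0.3258  0.0872] [-0.033  -0.1139  0.0872] 9.425 [ 0.3613 -0.0294  0.5089] 0.8191755997292515
```

View pics/w7.png

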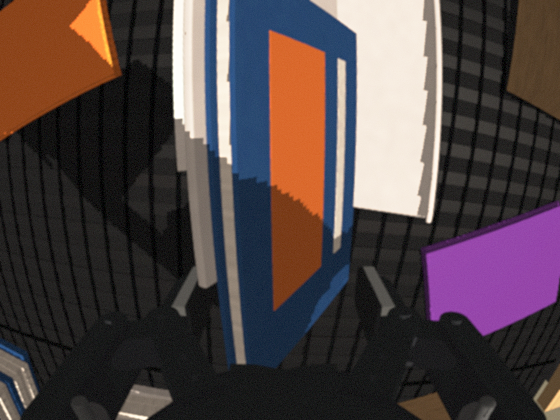

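View pics/s7.png

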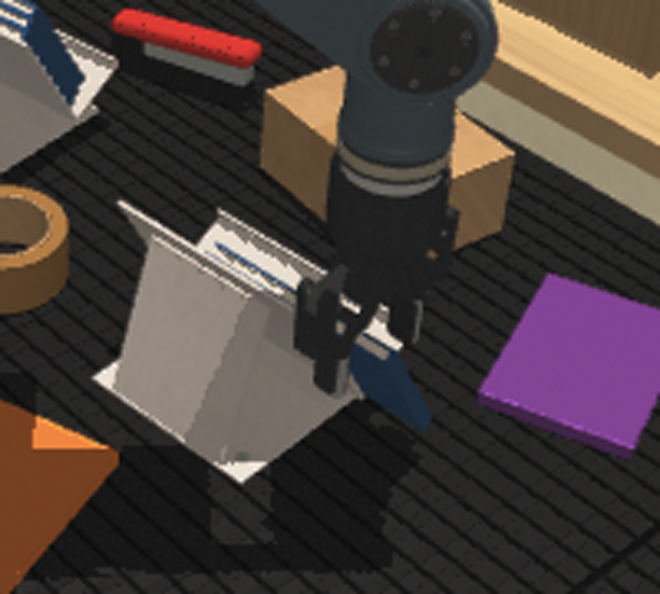

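The jaws straddle the overhang, with the rear finger beside the face edge and no contact force. Closing gently.

apply_moves([
  [45,0,0,0,0],
  [40,0,0,0,0],
  [36,0,0,0,0],
  [32,0,0,0,0],
  [32,0,0,0,0],
], squeeze=20)

```text
t: 10.15
tcp_pos: [0.5492, -0.3272, 0.088]
tool_rot: [-0.521, 0.477, -0.48, 0.521]
force: [1.6, -0.8, 4.9]
finger_gap: 0.377
```

Run:
```python
from h import *
s=manip.sense(); print(s["tcp_pos"],loc(TS,s["tcp_pos"]),s["t"],s["force"],s["finger_gap"]*85.4)
im=manip.snapshot("wrist");cv2.imwrite("pics/w8.png",im[:,:,::-1])
```

```text
[ 0.5492 -0.3272  0.088 ] [-0.0318 -0.1154  0.088 ] 10.15 [ 1.6119 -0.7899  4.8634] 32.202016723085784
```

View pics/w8.png

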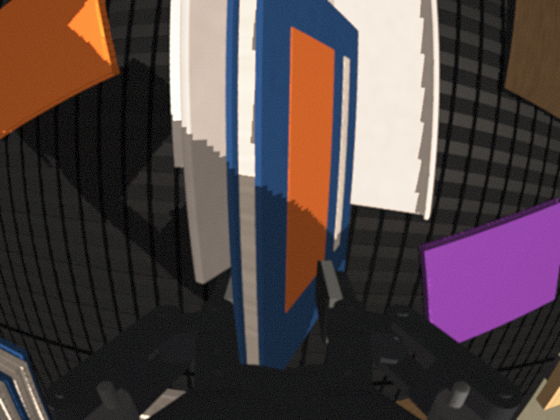

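The pads are tipping the copy off the face and upright as intended (4.9 N). I'll keep closing while easing outward and slightly up.

apply_moves([
  [28,0,0,0.15,0],
  [24,0,-0.05,0.3,0],
  [20,0,-0.1,0.45,0],
  [16,0,-0.15,0.6,0],
  [8,0,-0.2,0.7,0],
  [8,0,-0.2,0.7,0],
  [8,0,-0.2,0.7,0],
], squeeze=25)

```text
t: 11.08
tcp_pos: [0.5754, -0.3264, 0.0948]
tool_rot: [-0.518, 0.473, -0.484, 0.522]
force: [9.9, -0.7, 0.4]
finger_gap: 0.17
```

Run:
```python
from h import *
s=manip.sense(); print(s["tcp_pos"],loc(TS,s["tcp_pos"]),s["t"],s["force"],s["finger_gap"]*85.4)
im=manip.snapshot("wrist");cv2.imwrite("pics/w9.png",im[:,:,::-1])
im=manip.snapshot("side");cv2.imwrite("pics/s9.png",cv2.resize(im[160:340,250:450,::-1],None,fx=3.3,fy=3.3,interpolation=cv2.INTER_CUBIC))
```

```text
[ 0.5754 -0.3264  0.0948] [-0.0057 -0.1168  0.0948] 11.075 [ 9.9085 -0.6659  0.4482] 14.509699700963479
```

View pics/w9.png

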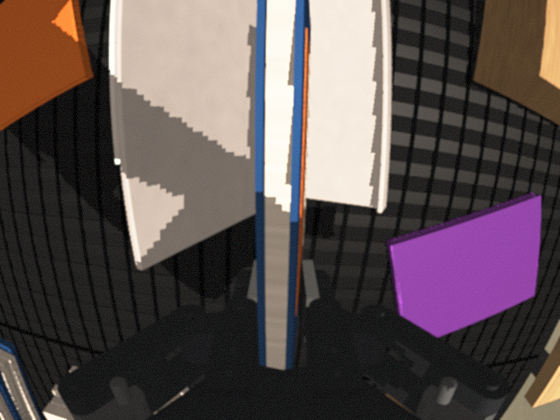

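View pics/s9.png

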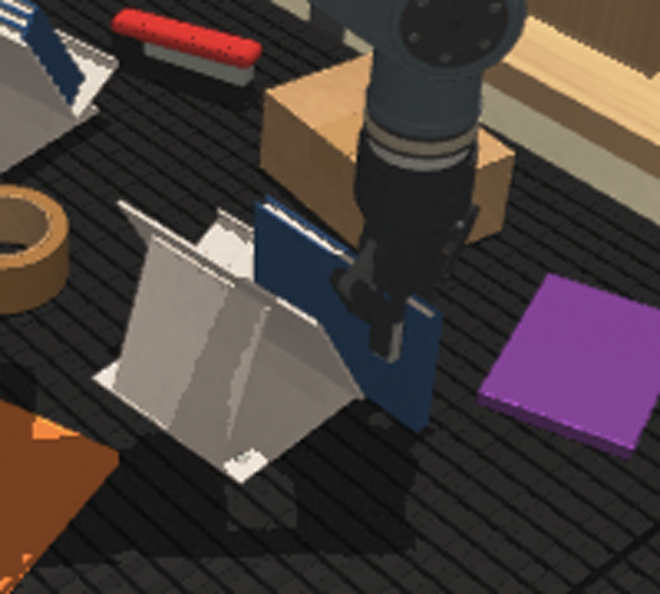

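The copy stands upright between the pads (opening 14.5 mm). I'll grip harder, ease away from the fold and lift.

apply_moves([
  [8,0,-0.1,0.1,0],
  [8,0,-0.2,0.2,0],
  [8,0,-0.4,0.3,0],
  [8,0,-0.7,0.3,0],
  [8,0,-1.1,0.3,0],
  [8,0,-1.6,0.3,0],
  [8,0,-2.1,0.3,0],
  [8,0,-2.6,0.3,0],
  [8,0,-3.1,0.3,0],
  [8,0,-3.6,0.3,0],
  [8,0,-4,0.3,0],
  [8,0,-4,0.3,0],
], squeeze=70)

```text
t: 12.68
tcp_pos: [0.5782, -0.3239, 0.2143]
tool_rot: [-0.521, 0.477, -0.479, 0.521]
force: [0.2, -0.1, -1.9]
finger_gap: 0.132
```

Run:
```python
from h import *
s=manip.sense(); print(s["tcp_pos"],loc(TS,s["tcp_pos"]),s["t"],s["force"],s["ft_torque"],s["finger_gap"]*85.4, s["q"])
im=manip.snapshot("wrist");cv2.imwrite("pics/w10.png",im[:,:,::-1])
im=manip.snapshot("side");cv2.imwrite("pics/s10.png",cv2.resize(im[160:340,250:450,::-1],None,fx=3.3,fy=3.3,interpolation=cv2.INTER_CUBIC))
for p in ((.05,-.093,.23),): print(units(TP,p))
```

```text
[ 0.5782 -0.3239  0.2143] [-0.0027 -0.1146  0.2143] 12.675 [ 0.2077 -0.1217 -1.8842] [-0.0464  0.0372 -0.0119] 11.257329080108358 [-0.6789  0.596   1.3502  0.      1.1927 -0.7646]
(array([-14.1799,  -0.5745,   4.9259]), np.float64(-0.42897475072728614))
```

View pics/w10.png

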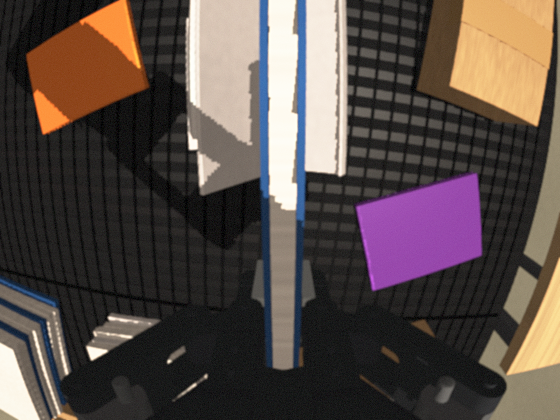

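View pics/s10.png

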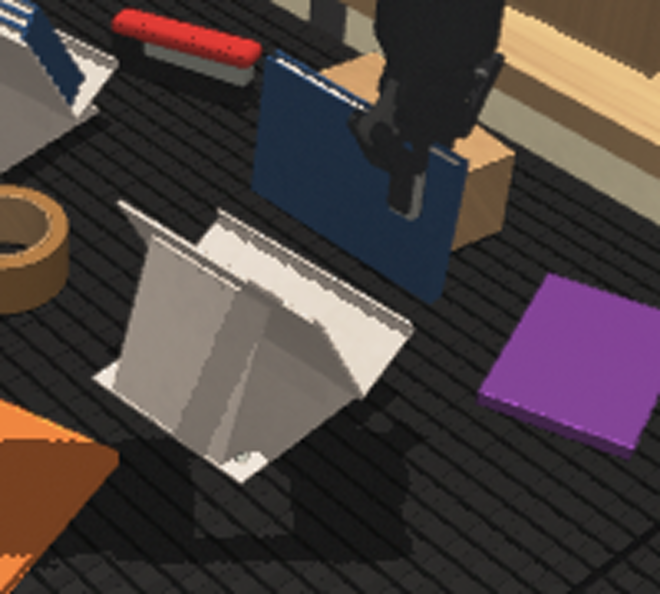

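The copy is held upright and squarely (opening 11.3 mm, weight about 1.9 N). Next I'll measure where it sits in the grip from the side view, using its corners on the rear-cover plane.

Run:
```python
from h import *
c=manip.get_calibration("side"); s=manip.sense(); M=R.from_quat(s["tool_rot"]).as_matrix()
for n,p in (("foot-y",(437,302)),("top-y",(464,163)),("foot+y",(252,190)),("top+y",(272,55))):
    o,d=ray(c,(250+p[0]/3.3-.35,160+p[1]/3.3-.35))
    o=M.T@(o-s["tcp_pos"]); d=M.T@d
    print(n,(o+d*((-.006-o[2])/d[2]))*1000)
s_=s
print(M)
# pile stand view check in top
c=manip.get_calibration("top"); im=manip.snapshot("top"); cv2.imwrite("pics/t10.png",cv2.resize(im[130:250,110:250,::-1],None,fx=5,fy=5,interpolation=cv2.INTER_CUBIC))
```

```text
foot-y [33.2563 55.0929 -6.    ]
top-y [ 37.009  -59.0419  -6.    ]
foot+y [-129.7474   51.695    -6.    ]
top+y [-120.593   -65.1528   -6.    ]
[[ 0.0856 -0.0006  0.9963]
 [-0.9963  0.0004  0.0856]
 [-0.0004 -1.     -0.0005]]
```

Run:
```python
from h import *
for p in ((.037,-.097,.22),): print(units(TP,p),wor(TP,p))
```

```text
(array([-14.0089,  -0.2495,   4.5091]), np.float64(-0.4291266788974678)) [0.676  0.1072 0.22  ]
```

View pics/t10.png

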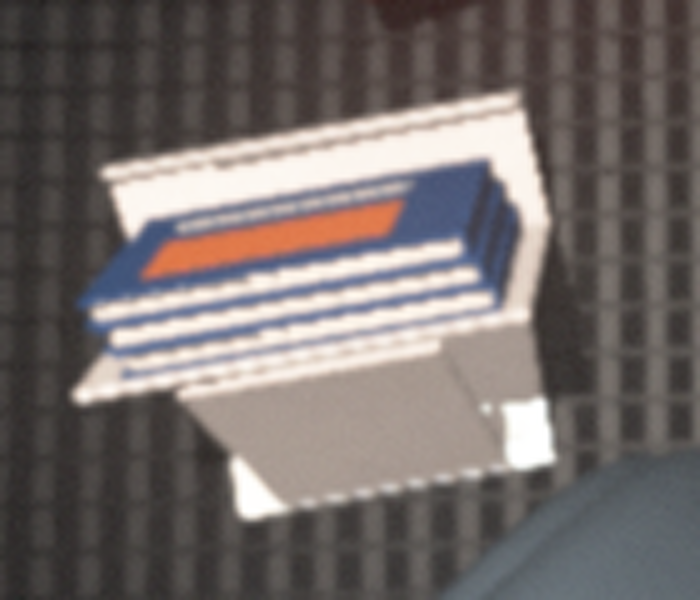

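apply_moves([
  [8,-0.6,-0.25,0.2,-0.04],
  [8,-1.6,-0.25,0.5,-0.1],
  [8,-2.8,-0.25,0.9,-0.15],
  [8,-4,-0.25,1.3,-0.2],
  [8,-5.2,-0.25,1.7,-0.25],
  [8,-6.4,-0.25,2.1,-0.3],
  [8,-7.6,-0.25,2.5,-0.35],
  [8,-8.8,-0.25,2.9,-0.4],
  [8,-10,-0.25,3.3,-0.43],
  [8,-11.2,-0.25,3.7,-0.43],
  [8,-12,-0.25,4,-0.43],
  [8,-12.4,-0.25,4.2,-0.43],
])

```text
t: 14.32
tcp_pos: [0.6708, 0.0607, 0.2204]
tool_rot: [0.539, -0.458, 0.457, -0.539]
force: [0.4, -0.8, -2.2]
finger_gap: 0.132
```

Run:
```python
from h import *
s=manip.sense(); print(s["t"],loc(TP,s["tcp_pos"]),s["force"],s["finger_gap"]*85.4); print(units(TP,(.037,-.097,.22)))
```

```text
14.325 [ 0.0245 -0.142   0.2204] [ 0.3699 -0.7733 -2.1872] 11.26566906288996
(array([-1.4986,  0.0124,  0.4224]), np.float64(0.016492297679242186))
```

apply_moves([
  [8,-0.7,0,0.2,0],
  [8,-1.2,0,0.42,0.01],
  [8,-1.5,0,0.42,0.01],
  [8,-1.5,0,0.42,0.01],
  [8,-1.5,0,0.42,0.01],
])

```text
t: 14.95
tcp_pos: [0.6765, 0.1037, 0.2204]
tool_rot: [0.538, -0.459, 0.459, -0.538]
force: [-0.1, -0.8, -2.4]
finger_gap: 0.132
```

Run:
```python
from h import *
s=manip.sense(); print(s["t"],loc(TP,s["tcp_pos"]),s["force"],s["finger_gap"]*85.4); print(units(TP,(.037,-.097,.22)))
import pickle
c=manip.get_calibration("wrist"); im=manip.snapshot("wrist"); pickle.dump((s,c,im),open("w11.pkl","wb"))
o=im[:,:,::-1].copy()
for y in (-.095,.095):
    for p in (bk(.121,0,y),bk(0.009,.059,y)):
        q=tuple(int(v) for v in np.round(wproj(c,wor(TP,p)))); cv2.circle(o,q,2,(0,255,0),1)
for y in (-.08,.08):
    for p in (bk(.115,.036,y),bk(0.,.036,y)):
        q=tuple(int(v) for v in np.round(wproj(c,wor(TP,p)))); cv2.circle(o,q,2,(255,0,255),1)
cv2.imwrite("pics/w11.png",o)
im=manip.snapshot("side");cv2.imwrite("pics/s11.png",cv2.resize(im[90:270,170:370,::-1],None,fx=3.3,fy=3.3,interpolation=cv2.INTER_CUBIC))
```

```text
14.95 [ 0.0369 -0.1004  0.2204] [-0.1085 -0.7643 -2.3778] 11.281384744842317
(array([-0.1149,  0.014 ,  0.0037]), np.float64(-0.012378132938703068))
```

View pics/w11.png

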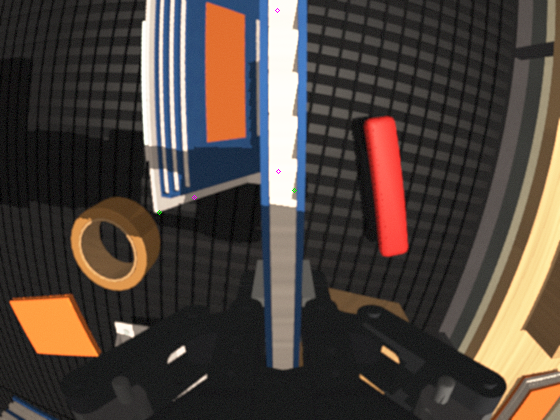

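View pics/s11.png

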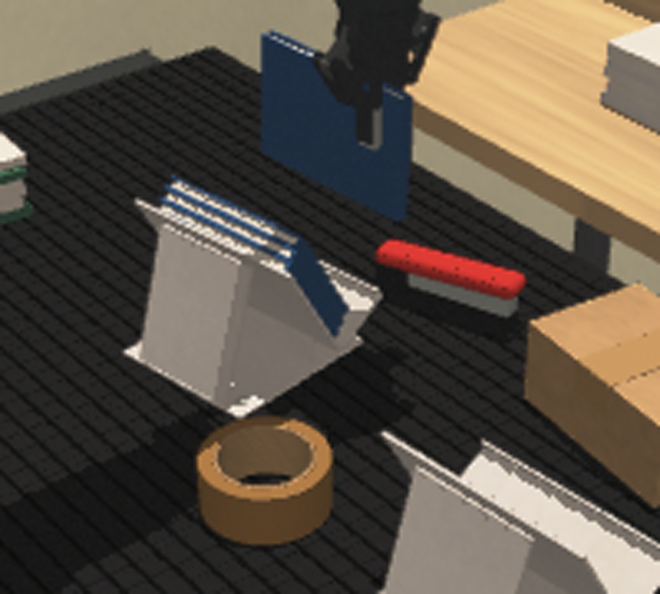

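The predicted face corner (159,212) agrees with the actual one (157,213), so the pile pose is good. I'll lower the copy quickly at first, then in small steps to feel for the ledge.

apply_moves([
  [8,0,0.5,0,0],
  [8,0,1,0,0],
  [8,0,1.5,0,0],
  [8,0,2,0,0],
  [8,0,2.5,0,0],
  [8,0,2.9,0,0],
  [8,0,3.2,0,0],
  [8,0,3.3,0,0],
  [8,0,3.3,0,0],
  [8,0,3.3,0,0],
])

```text
t: 16.3
tcp_pos: [0.6771, 0.1044, 0.1221]
tool_rot: [-0.538, 0.458, -0.459, 0.538]
force: [-0.3, 0.6, -1.3]
finger_gap: 0.132
```

Run:
```python
from h import *
s=manip.sense(); print(s["t"],loc(TP,s["tcp_pos"]),s["force"],s["ft_torque"],s["finger_gap"]*85.4)
im=manip.snapshot("side");cv2.imwrite("pics/s12.png",cv2.resize(im[90:240,200:360,::-1],None,fx=4,fy=4,interpolation=cv2.INTER_CUBIC))
```

```text
16.3 [ 0.0376 -0.0999  0.1221] [-0.3182  0.6254 -1.3024] [-0.1108  0.045   0.0322] 11.280471001143628
```

View pics/s12.png

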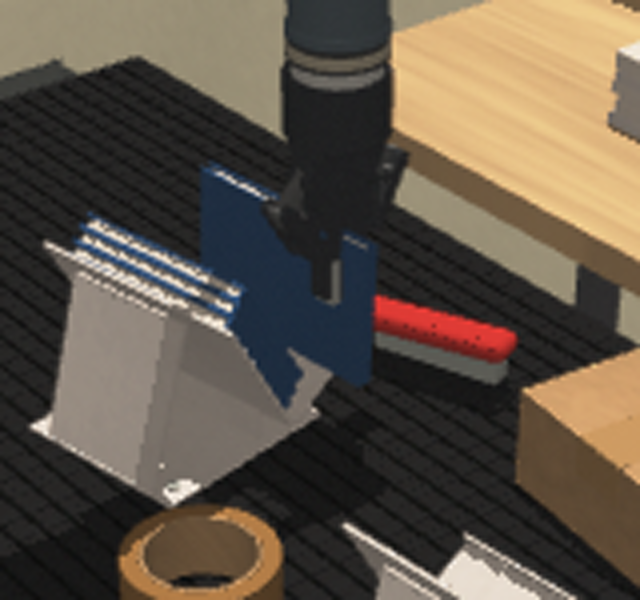

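apply_moves([
  [8,0,0.08,0,0],
  [8,0,0.16,0,0],
  [8,0,0.24,0,0],
  [8,0,0.24,0,0],
])

```text
t: 16.85
tcp_pos: [0.6768, 0.1039, 0.1162]
tool_rot: [0.538, -0.458, 0.459, -0.538]
force: [-3.2, -0.7, 7.2]
finger_gap: 0.13
```

Run:
```python
from h import *
s=manip.sense(); print(s["t"],loc(TP,s["tcp_pos"]),s["force"],s["ft_torque"],s["finger_gap"]*85.4)
im=manip.snapshot("wrist");cv2.imwrite("pics/w12.png",im[:,:,::-1])
```

```text
16.85 [ 0.0373 -0.1004  0.1162] [-3.1672 -0.7025  7.2126] [-0.2974  0.5624  0.0569] 11.121327799226176
```

View pics/w12.png

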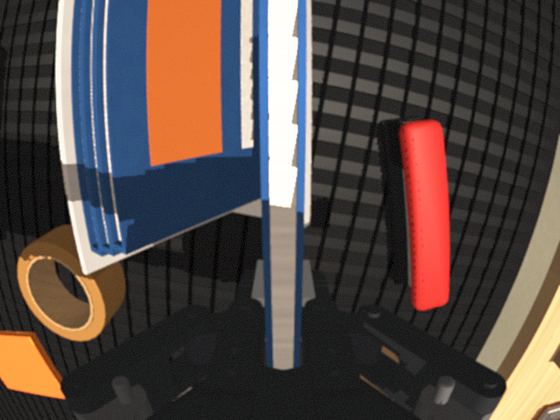

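Contact: 7 N up and 3 N backwards, at z = 0.116. That is about 5 mm higher than I expect for the ledge, so the foot may be on the lip. I'll back up, shift 3 mm towards the pile and lower again.

apply_moves([
  [8,0,-0.1,0,0],
  [8,0,-0.1,-0.1,0],
  [8,0,-0.1,-0.1,0],
  [8,0,0,-0.1,0],
  [8,0,0.08,-0.1,0],
  [8,0,0.08,-0.1,0],
])

```text
t: 17.65
tcp_pos: [0.6741, 0.104, 0.1145]
tool_rot: [-0.538, 0.458, -0.459, 0.539]
force: [-3.3, -0.7, 11.6]
finger_gap: 0.13
```

Run:
```python
from h import *
s=manip.sense(); print(s["t"],loc(TP,s["tcp_pos"]),s["force"],s["ft_torque"],s["finger_gap"]*85.4)
c=manip.get_calibration("side"); M=R.from_quat(s["tool_rot"]).as_matrix()
im=manip.snapshot("side");cv2.imwrite("pics/s13.png",cv2.resize(im[120:220,240:320,::-1],None,fx=7,fy=6,interpolation=cv2.INTER_CUBIC))
for p in (bk(0,.059,-.095),bk(.009,.059,-.095),bk(0,.036,-.08),bk(0,0,-.095)):
    u=proj(c,wor(TP,p)); print((u[0]-240)*7,(u[1]-120)*6)
u=proj(c,s["tcp_pos"]+M@[.035,.054,-.006]);print("foot",(u[0]-240)*7,(u[1]-120)*6)
```

```text
17.65 [ 0.0346 -0.0998  0.1145] [-3.3335 -0.7172 11.6357] [-0.0124  0.694   0.0481] 11.137758452117836
316.47500643601614 359.3319792588718
309.516027675523 349.5429275243871
258.1512333670512 384.3278576422758
234.6947413233558 452.85638872301934
foot 353.2045636513486 406.6105801371189
```

View pics/s13.png

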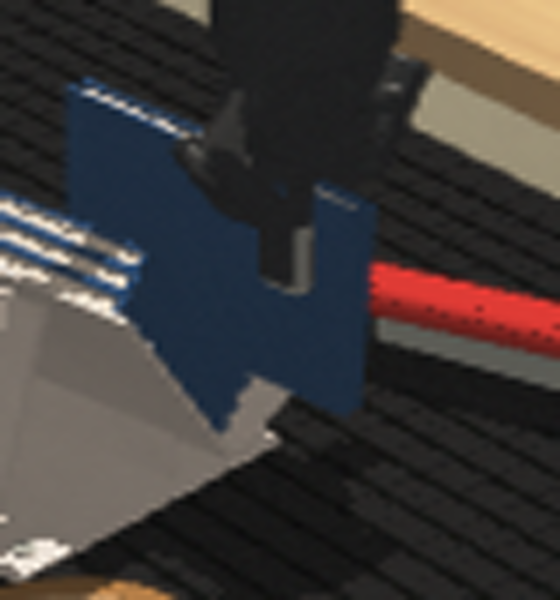

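Run:
```python
from h import *
c=manip.get_calibration("side")
f=lambda p:(lambda u:np.array([(u[0]-240)*7,(u[1]-120)*6]))(proj(c,wor(TP,p)))
for y in (-.135,-.095):
    for z in (.05,.055,.06,.065): print(y,z,f((.0286,y,z)))
```

```text
-0.135 0.05 [353.0777 425.0009]
-0.135 0.055 [353.2553 416.3294]
-0.135 0.06 [353.4335 407.6238]
-0.135 0.065 [353.6125 398.8839]
-0.095 0.05 [280.6687 394.3226]
-0.095 0.055 [280.7036 385.7127]
-0.095 0.06 [280.7387 377.0694]
-0.095 0.065 [280.7738 368.3925]
```

The side view puts the copy's foot at z of about 0.052-0.057 inside the lip, so it is on the ledge. Next I'll open the jaws slowly and draw the rear finger back so the copy leans onto the pile under control.

apply_moves([
  [12,0,-0.03,0,0],
  [14,0,-0.03,0,0],
  [17,0,-0.03,0,0],
  [20,0,-0.03,0,0],
  [24,0,-0.03,0,0],
  [28,0,-0.03,0,0],
  [32,0,-0.03,0,0],
  [36,0,-0.03,0,0],
  [40,0,-0.03,0,0],
  [40,0,-0.03,-0.15,0],
  [40,0,-0.03,-0.3,0],
  [40,0,-0.03,-0.3,0],
], squeeze=20)

```text
t: 19.2
tcp_pos: [0.6641, 0.1025, 0.1127]
tool_rot: [0.538, -0.459, 0.459, -0.538]
force: [0.2, 0.5, -0.3]
finger_gap: 0.468
```

Run:
```python
from h import *
s=manip.sense(); print(s["t"],loc(TP,s["tcp_pos"]),s["force"],s["ft_torque"],s["finger_gap"]*85.4)
im=manip.snapshot("wrist");cv2.imwrite("pics/w14.png",im[:,:,::-1])
im=manip.snapshot("side");cv2.imwrite("pics/s14.png",cv2.resize(im[90:240,200:360,::-1],None,fx=4,fy=4,interpolation=cv2.INTER_CUBIC))
```

```text
19.2 [ 0.0244 -0.0997  0.1127] [ 0.1889  0.5096 -0.3165] [ 0.0201  0.0043 -0.0117] 39.969263790245385
```

View pics/w14.png

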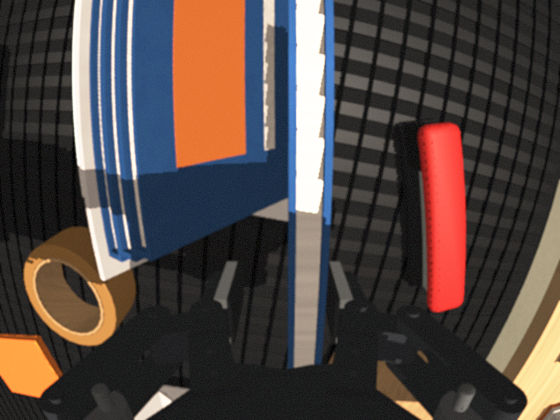

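View pics/s14.png

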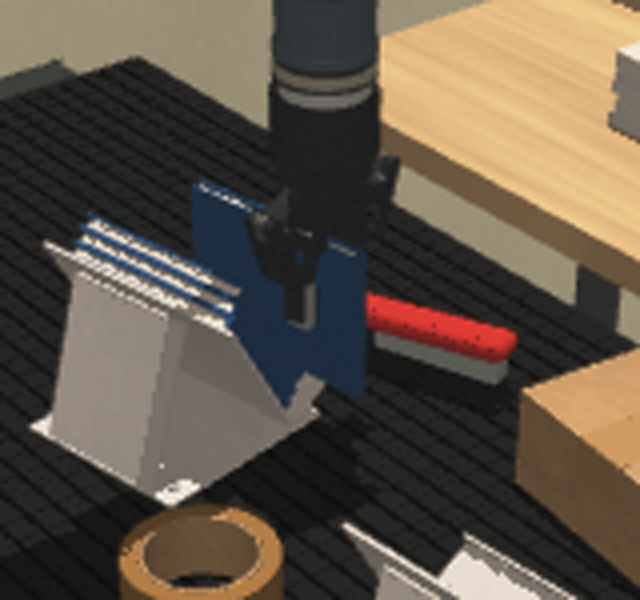

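The copy stands upright on the ledge by itself, touching neither finger. I'll draw the gripper towards the robot: the front finger starts the tilt and the rear finger catches it.

apply_moves([
  [32,0,0,-0.1,0],
  [32,0,0,-0.2,0],
  [32,0,0,-0.3,0],
  [32,0,0,-0.4,0],
  [32,0,0,-0.5,0],
  [32,0,0,-0.5,0],
])

```text
t: 20.05
tcp_pos: [0.6495, 0.1001, 0.1127]
tool_rot: [0.538, -0.459, 0.459, -0.538]
force: [-0.8, 0.8, 0.7]
finger_gap: 0.374
```

Run:
```python
from h import *
s=manip.sense(); print(s["t"],loc(TP,s["tcp_pos"]),s["force"],s["ft_torque"],s["finger_gap"]*85.4)
im=manip.snapshot("wrist");cv2.imwrite("pics/w15.png",im[:,:,::-1])
```

```text
20.05 [ 0.0097 -0.0998  0.1127] [-0.8363  0.8369  0.7033] [-0.0357  0.084  -0.018 ] 31.92787332929432
```

View pics/w15.png

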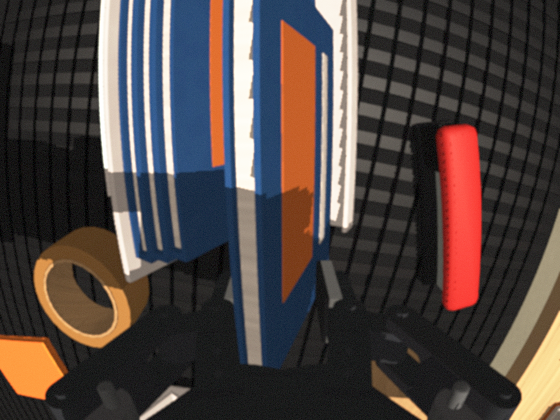

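The copy leans on the rear finger, about 15 degrees over. Continuing.

apply_moves([
  [32,0,0,-0.1,0],
  [32,0,0,-0.2,0],
  [33,0,0,-0.3,0],
  [34,0,0,-0.4,0],
  [35,0,0,-0.5,0],
  [36,0,0,-0.6,0],
  [36,0,0,-0.6,0],
])

```text
t: 20.98
tcp_pos: [0.6317, 0.0972, 0.1127]
tool_rot: [0.538, -0.459, 0.459, -0.538]
force: [-2.3, 0.8, 0.4]
finger_gap: 0.423
```

Run:
```python
from h import *
s=manip.sense(); print(s["t"],loc(TP,s["tcp_pos"]),s["force"],s["ft_torque"],s["finger_gap"]*85.4)
im=manip.snapshot("wrist");cv2.imwrite("pics/w16.png",im[:,:,::-1])
im=manip.snapshot("side");cv2.imwrite("pics/s16.png",cv2.resize(im[90:240,200:360,::-1],None,fx=4,fy=4,interpolation=cv2.INTER_CUBIC))
```

```text
20.975 [-0.0084 -0.0997  0.1127] [-2.2653  0.8063  0.4089] [-0.025   0.161  -0.0055] 36.10639638514739
```

View pics/w16.png

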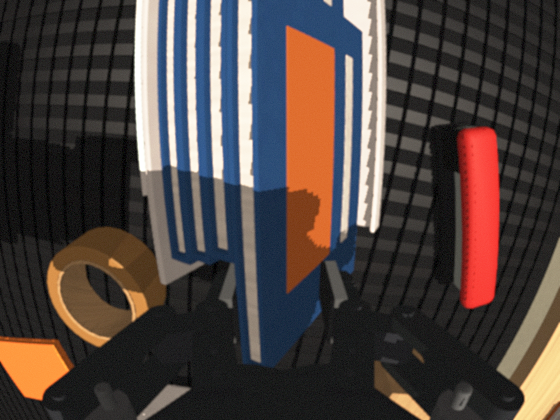

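View pics/s16.png

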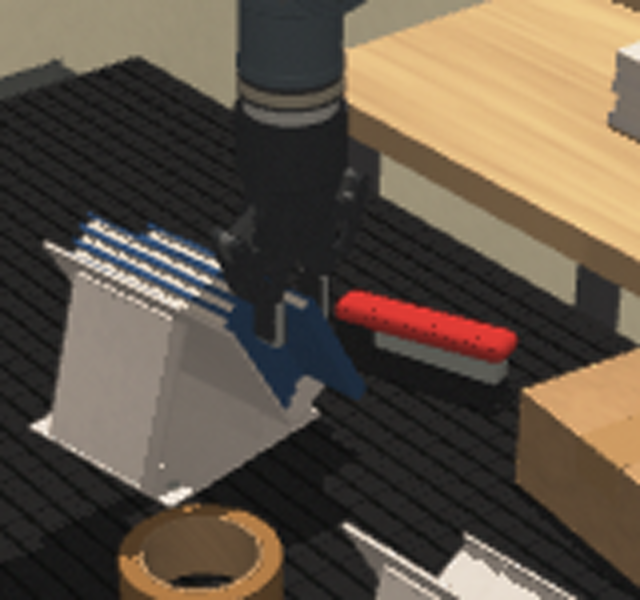

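The copy now lies against the pile's front. I'll open a little and leave sideways towards -y.

apply_moves([
  [40,0,0,0.02,0],
  [42,0.1,0,0.05,0],
  [42,0.4,0,0.05,0],
  [42,0.8,0,0.05,0],
  [42,1.3,0,0.05,0],
  [42,1.9,0,0.05,0],
  [42,2.4,0,0.05,0],
  [42,2.6,0,0.05,0],
  [20,2.6,-1,0.05,0],
  [0,2.6,-2,0.05,0],
  [0,2.6,-3,0.05,0],
  [0,2.6,-3.2,0.05,0],
])

```text
t: 22.58
tcp_pos: [0.6473, 0.0204, 0.2111]
tool_rot: [-0.537, 0.457, -0.46, 0.539]
force: [0.7, 0.4, -1.1]
finger_gap: 0.001
```

Run:
```python
from h import *
import pickle
s=manip.sense(); print(s["t"],loc(TP,s["tcp_pos"]),s["force"],s["finger_gap"]*85.4)
c=manip.get_calibration("wrist");im=manip.snapshot("wrist");cv2.imwrite("pics/w17.png",im[:,:,::-1]);pickle.dump((s,c,im),open("w17.pkl","wb"))
im=manip.snapshot("top");cv2.imwrite("pics/t17.png",cv2.resize(im[130:250,110:250,::-1],None,fx=5,fy=5,interpolation=cv2.INTER_CUBIC))
```

```text
22.575 [-0.0052 -0.178   0.2111] [ 0.7003  0.3568 -1.0851] 0.061452127097231087
```

View pics/w17.png

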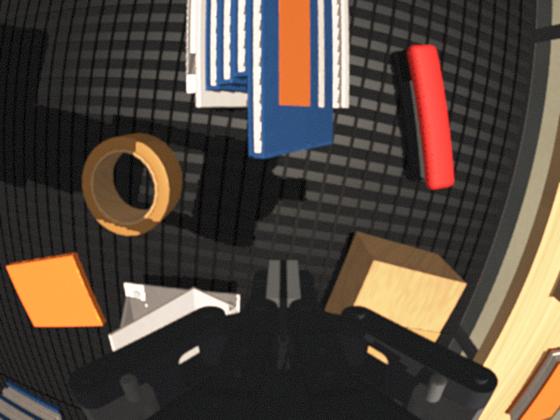

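View pics/t17.png

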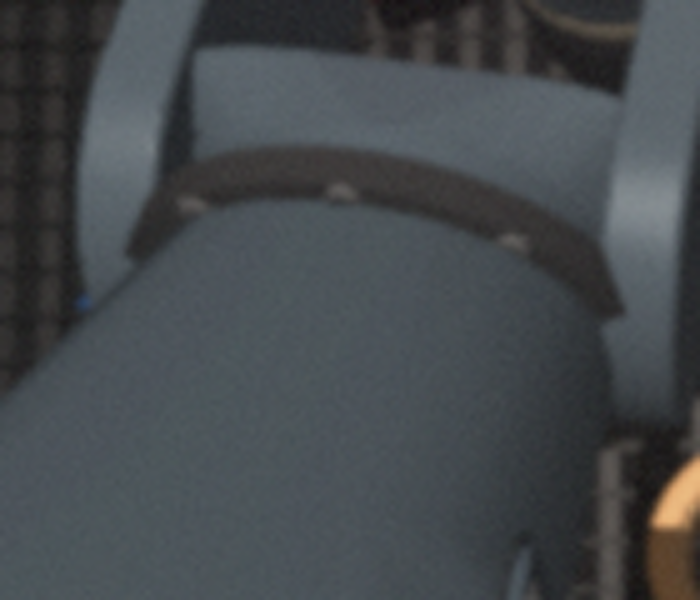

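The copy rests offset on the pile, with its end at row 157 and the pile ends at row ~88. I'll zoom in to measure both ends.

Run:
```python
import pickle,cv2
s,c,im=pickle.load(open("w17.pkl","rb"))
cv2.imwrite("pics/w17c.png",cv2.resize(im[60:170,180:360,::-1],None,fx=4.4,fy=4.4,interpolation=cv2.INTER_CUBIC))
```

```text
(no output)
```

View pics/w17c.png

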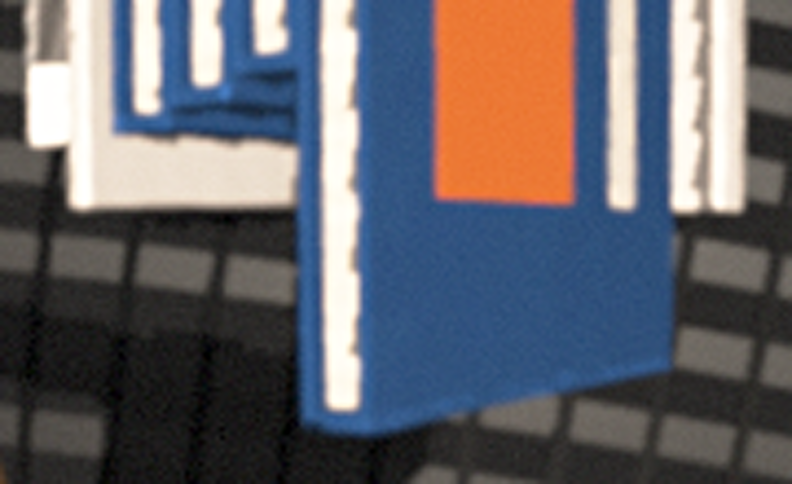

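Run:
```python
from h import *
import pickle
s,c,im=pickle.load(open("w17.pkl","rb"))
f=lambda p:(180+p[0]/4.4-.4,60+p[1]/4.4-.4)
for nm,p,n in (("face",(72,212),0),("p1",(115,132),0),("p2",(172,105),.012),("p3",(243,73),.024),("copyb",(303,425),.036),("copyf",(362,435),.048),("copyfoot",(670,370),.048)):
    print(nm,toplane(TP,wray(c,f(p)),n))
```

```text
face [ 0.1265 -0.096 ]
p1 [ 0.1166 -0.0834]
p2 [ 0.1167 -0.0802]
p3 [ 0.1146 -0.0763]
copyb [ 0.1173 -0.1284]
copyf [ 0.12   -0.1288]
copyfoot [ 0.0037 -0.1289]
```

The copy is flat and seated, with its end at y = -0.1286. pile_3's end is at -0.0763, so it needs +52 mm. I'll lower the closed fingers beyond the end and push.

Run:
```python
from h import *
for p in ((.026,-.165,.13),(.026,-.165,.091),(.026,-.087,.091)): print(p,units(TP,p))
```

```text
(0.026, -0.165, 0.13) (array([-0.425 ,  2.6342,  1.0803]), np.float64(-0.008429940401152792))
(0.026, -0.165, 0.091) (array([-0.4252,  3.9342,  1.0792]), np.float64(-0.008429940401152792))
(0.026, -0.087, 0.091) (array([-3.0252,  3.9338,  1.0754]), np.float64(-0.008429940401152792))
```

apply_moves([
  [0,-0.2,0.5,1.08,0],
  [0,-0.4,1.5,1.08,0],
  [0,-0.42,2.8,1.08,0],
  [0,-0.42,3.9,1.08,0],
  [0,-0.42,3.95,1.08,0],
  [0,-0.8,3.95,1.08,0],
  [0,-1.1,3.95,1.08,0],
  [0,-1.3,3.95,1.08,0],
  [0,-1.5,3.95,1.08,0],
  [0,-1.7,3.95,1.08,0],
  [0,-1.9,3.95,1.08,0],
  [0,-2.1,3.95,1.08,0],
])

```text
t: 24.18
tcp_pos: [0.6686, 0.0879, 0.0905]
tool_rot: [-0.538, 0.458, -0.459, 0.538]
force: [1.8, -0.7, 1.8]
finger_gap: -0.0
```

Run:
```python
from h import *
s=manip.sense(); print(s["t"],loc(TP,s["tcp_pos"]),s["force"],units(TP,(.026,-.087,.091)))
im=manip.snapshot("wrist");cv2.imwrite("pics/w18.png",im[:,:,::-1])
im=manip.snapshot("side");cv2.imwrite("pics/s18.png",cv2.resize(im[90:240,200:360,::-1],None,fx=4,fy=4,interpolation=cv2.INTER_CUBIC))
```

```text
24.175 [ 0.0266 -0.1148  0.0905] [ 1.8148 -0.7232  1.7647] (array([-0.9274, -0.0168, -0.0207]), np.float64(-0.00980891074702388))
```

View pics/w18.png

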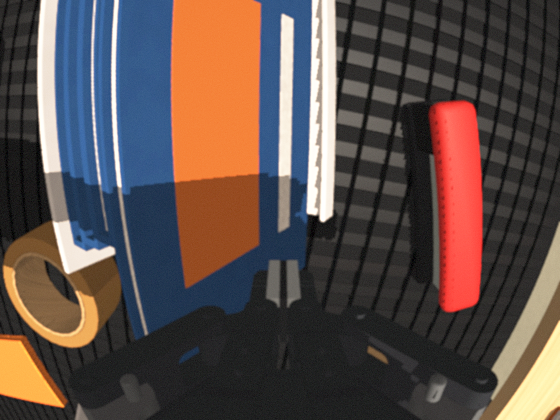

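View pics/s18.png

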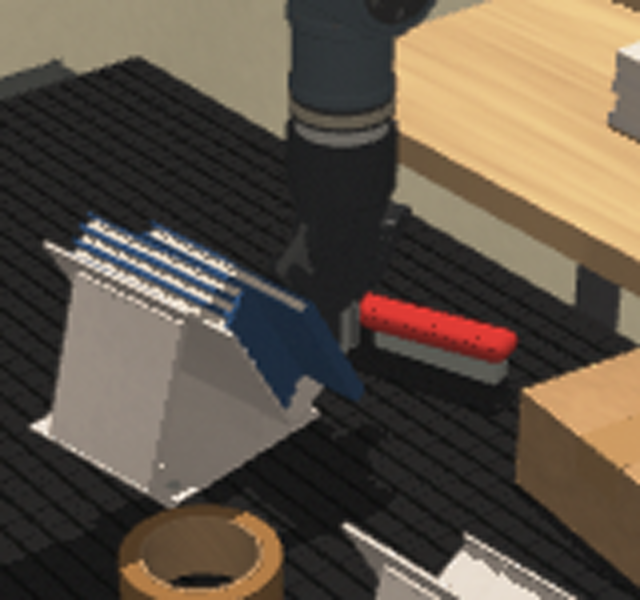

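The finger missed the end and is riding lightly on the front cover (1.8 N): the fingertips are thinner than I assumed. The copy hasn't moved. I'll back out, go 11 mm nearer the pile and push again.

apply_moves([
  [0,0,0,0.1,0],
  [0,0.5,0,0.1,0],
  [0,1.2,0,0.1,0],
  [0,1.7,0,0,0],
  [0,1.7,0,-0.38,0],
  [0,1.7,0,-0.38,0],
  [0,1.4,0,-0.38,0],
  [0,1.1,0,-0.38,0],
  [0,0.9,0,-0.38,0],
  [0,0.7,0,-0.38,0],
  [0,0.5,0,-0.38,0],
  [0,0.3,0,-0.38,0],
])

```text
t: 25.78
tcp_pos: [0.6585, 0.0774, 0.0904]
tool_rot: [-0.538, 0.459, -0.459, 0.538]
force: [0.6, -2.2, -0.1]
finger_gap: -0.001
```

Run:
```python
from h import *
s=manip.sense(); print(s["t"],loc(TP,s["tcp_pos"]),s["force"],units(TP,(.015,-.087,.091)))
im=manip.snapshot("wrist");cv2.imwrite("pics/w19.png",im[:,:,::-1])
```

```text
25.775 [ 0.0149 -0.1236  0.0904] [ 0.5769 -2.2249 -0.1302] (array([-1.2207, -0.021 ,  0.0012]), np.float64(-0.010167139192420294))
```

View pics/w19.png

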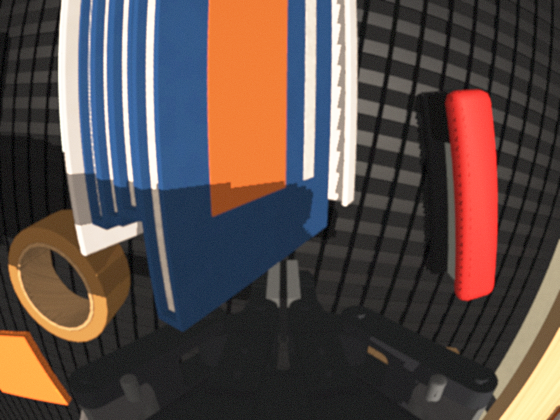

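Now it pushes the end properly (2.2 N). Continuing, and stopping a little short to measure.

apply_moves([
  [0,-0.2,0,0,0],
  [0,-0.4,0,0,0],
  [0,-0.6,0,0,0],
  [0,-0.8,0,0,0],
  [0,-0.95,0,0,0],
  [0,-1.05,0,0,0],
  [0,-1.05,0,0,0],
])

```text
t: 26.7
tcp_pos: [0.6528, 0.1089, 0.0901]
tool_rot: [-0.538, 0.459, -0.458, 0.538]
force: [0.7, -0.2, -0.2]
finger_gap: 0.003
```

Run:
```python
from h import *
s=manip.sense(); print(s["t"],loc(TP,s["tcp_pos"]),s["force"],units(TP,(.015,-.087,.091)))
im=manip.snapshot("wrist");cv2.imwrite("pics/w20.png",im[:,:,::-1])
```

```text
26.7 [ 0.0143 -0.0916  0.0901] [ 0.7175 -0.1961 -0.1982] (array([-0.1535, -0.0297,  0.023 ]), np.float64(-0.009628463320605718))
```

View pics/w20.png

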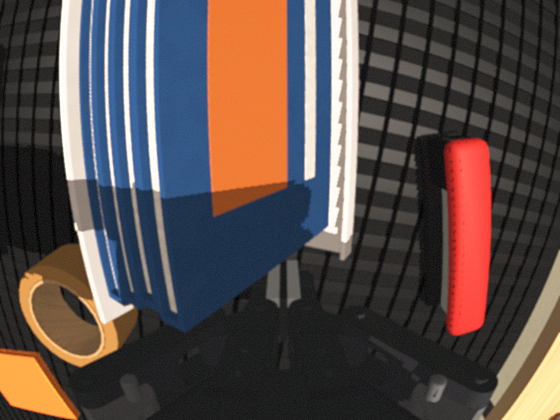

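Nearly flush. I'll back off and measure from above.

apply_moves([
  [0,0.4,0,0,0],
  [0,0.8,0,0,0],
  [0,1.5,-1,0,0],
  [0,2.2,-2.5,0,0],
  [0,2.9,-4,0,0],
  [0,2.9,-4,0,0],
  [0,2.9,-4,0,0],
])

```text
t: 27.62
tcp_pos: [0.6662, 0.0217, 0.2097]
tool_rot: [0.538, -0.459, 0.459, -0.538]
force: [-0.3, -0.4, -1.9]
finger_gap: -0.004
```

Run:
```python
from h import *
import pickle
s=manip.sense(); print(s["t"],loc(TP,s["tcp_pos"]))
c=manip.get_calibration("wrist");im=manip.snapshot("wrist");pickle.dump((s,c,im),open("w21.pkl","wb"))
cv2.imwrite("pics/w21c.png",cv2.resize(im[0:130,180:360,::-1],None,fx=4.4,fy=4.4,interpolation=cv2.INTER_CUBIC))
```

```text
27.625 [ 0.0137 -0.1798  0.2097]
```

View pics/w21c.png

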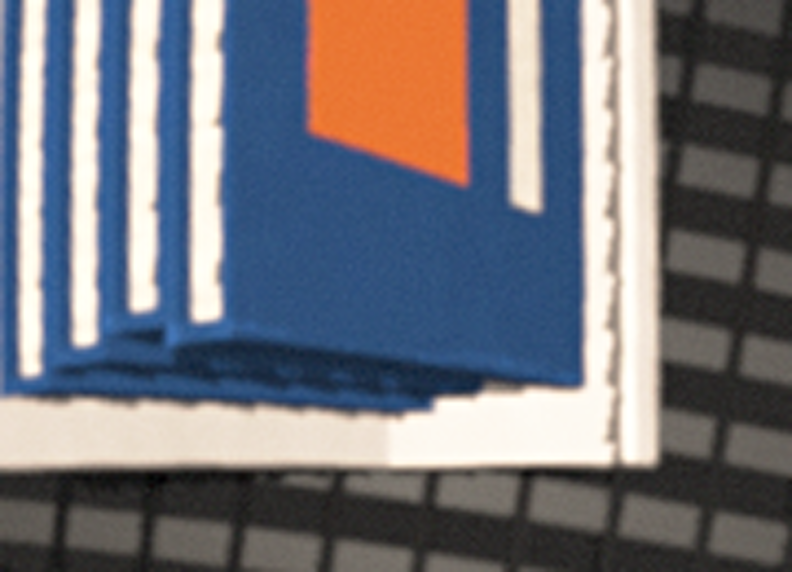

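Run:
```python
from h import *
import pickle
s,c,im=pickle.load(open("w21.pkl","rb"))
f=lambda p:(180+p[0]/4.4-.4,0+p[1]/4.4-.4)
for nm,p,n in (("p1",(5,395),0),("p2",(52,378),.012),("p3",(105,345),.024),("copyb",(165,357),.036),("copyf",(225,330),.048),("copyfoot",(582,385),.048),("pg p3",(143,312),.030),("pg copy",(207,322),.042),("pg p2",(85,347),.018),("pg p1",(30,377),.006)):
    print(nm,toplane(TP,wray(c,f(p)),n))
```

```text
p1 [ 0.1156 -0.0835]
p2 [ 0.1167 -0.0821]
p3 [ 0.1174 -0.0783]
copyb [ 0.1176 -0.0813]
copyf [ 0.1189 -0.0788]
copyfoot [ 0.0058 -0.079 ]
pg p3 [ 0.1156 -0.0739]
pg copy [ 0.1155 -0.0767]
pg p2 [ 0.1155 -0.0778]
pg p1 [ 0.1157 -0.0812]
```

The copy is about 3 mm past pile_3's end, well within 10 mm, and the pile hasn't moved measurably. I'll move the arm clear and check seating from the top and side.

apply_moves([
  [0,1.5,-0.5,-0.5,0],
  [0,3,-1,-1,0],
  [0,4.5,-1,-2,0],
  [0,6,-1,-3,0],
  [0,7.5,-1,-4,0],
  [0,9,-1,-4,0],
  [0,10,-1,-4,0],
  [0,10,-1,-4,0],
  [0,10,-1,-4,0],
])

```text
t: 28.8
tcp_pos: [0.5952, -0.2913, 0.2385]
tool_rot: [-0.538, 0.46, -0.457, 0.538]
force: [-1.0, 1.5, -0.7]
finger_gap: 0.001
```

Run:
```python
from h import *
s=manip.sense(); print(s["t"],s["tcp_pos"])
ct=manip.get_calibration("top");im=manip.snapshot("top");cv2.imwrite("pics/t22.png",im[:,:,::-1])
cv2.imwrite("pics/t22c.png",cv2.resize(im[140:240,115:235,::-1],None,fx=6,fy=6,interpolation=cv2.INTER_CUBIC))
im=manip.snapshot("side");cv2.imwrite("pics/s22.png",cv2.resize(im[130:230,190:300,::-1],None,fx=6,fy=6,interpolation=cv2.INTER_CUBIC))
```

```text
28.8 [ 0.5952 -0.2913  0.2385]
```

View pics/t22.png

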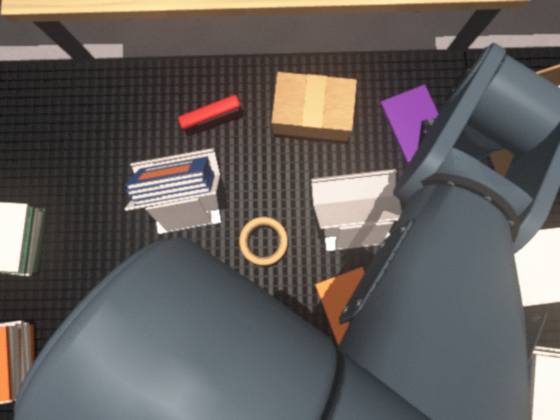

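View pics/t22c.png

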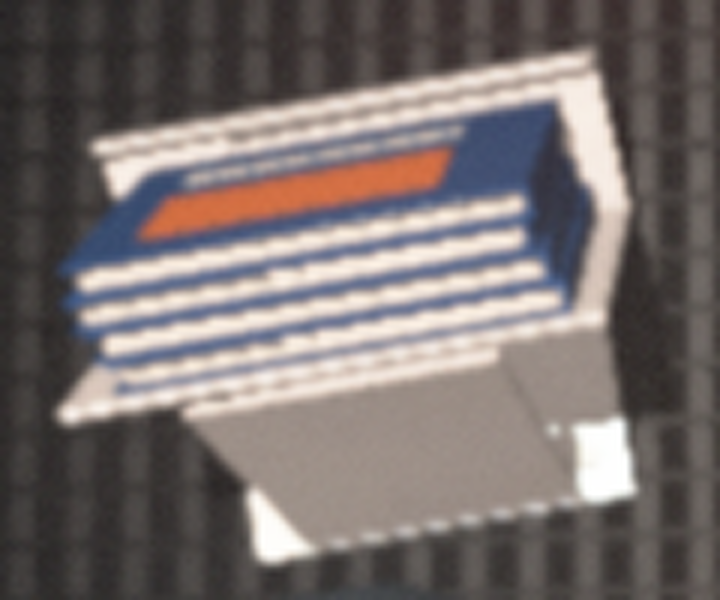

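View pics/s22.png

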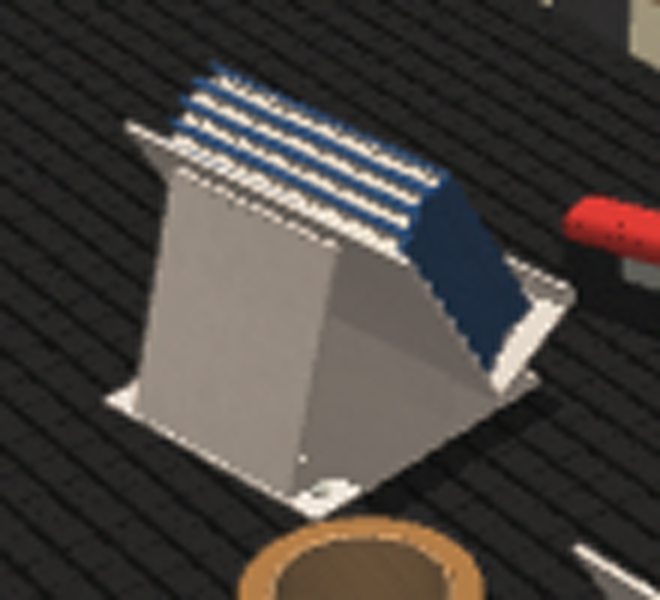

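Run:
```python
from h import *
c=manip.get_calibration("top")
f=lambda p:(115+p[0]/6-.42,140+p[1]/6-.42)
for p in ((63,270),(522,193),(155,172),(557,102)): print("copy",toplane(TP,ray(c,f(p)),.048))
for p in ((66,303),(525,228),): print("p3",toplane(TP,ray(c,f(p)),.036))
a=cv2.imread("pics/top0.png").astype(int);b=cv2.imread("pics/t22.png").astype(int)
for n,(y0,y1,x0,x1) in {"stapler":(90,135,170,250),"carton":(65,145,265,365),"tape":(210,270,235,292),"pile pages":(200,235,130,225)}.items():
    print(n,np.abs(a-b)[y0:y1,x0:x1].mean())
```

```text
copy [0.1199 0.0789]
copy [ 0.1283 -0.0782]
copy [0.0091 0.0755]
copy [ 0.0145 -0.079 ]
p3 [0.118  0.0823]
p3 [ 0.1284 -0.0763]
stapler 10.875462962962963
carton 18.403041666666667
tape 16.21384015594542
pile pages 19.130526315789474
```

The copy's corners match pile_3's to within about 3 mm along the width and slope. The stack looks evenly layered, and the tape roll, stapler and carton are where they were. Handing in.

Run:
```python
from h import *
print(manip.sense()["t"],manip.sense()["force"]); print(manip.sign_off())
```

```text
28.9 [ 1.703   1.1968 -0.9405]
the job is handed in; nothing more can be done
None
```

The single blue copy is now on the front of the pile of three, and I handed the job in at about 29 s of the 70 s allowed; the hand-in gives no verdict.

**What I did:** I slid the copy about 62 mm towards -y, so it stuck out roughly 50 mm. I pinched it there, which tipped it upright, and lifted it off. I stood it on the pile's ledge, leaned it back onto pile_3 with the rear finger supporting it, then pushed its end until it was nearly flush.

**Last checks:**
- **Ends:** the copy's ends are about 3 mm off pile_3's, within the 10 mm allowed.
- **Seating:** its foot and top edge line up with pile_3's to within a few mm along the slope. The top and side views show four evenly layered books, covers parallel and front outwards.
- **Pile:** pile_1's end measured the same before and after the final push. pile_3's measured about 2 mm different, which is within reading error.
- **Bystanders:** the tape roll, stapler and carton look to be in the same places by eye. My pixel-difference check on these and the pile was inconclusive: it showed differences everywhere, probably from shadow and lighting.

**What went wrong on the way:**
- When I first lowered the copy, it touched down about 5 mm higher than I expected. I shifted it 3 mm towards the pile and lowered it again, and it reached the ledge.
- My first flush push missed the copy's end and rode lightly on its front cover at about 2 N. I backed out and pushed again.

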